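# Pin tie links into a pull rig and proof-tug each one

### The arm

A 6-joint arm with a two-finger parallel gripper is mounted at the origin on a cart in front of the work surface, level with it; the furniture and walls round the work are solid. World frame = base frame: x ahead of the robot, y to its left, z up, the work surface at z = 0. Lengths are in mm, angles in rad, forces in N, time in s.
With the tool pointing down it reaches from about 300 to 775 mm from the base axis. Payload 14.6 kg.
Tool frame: the origin (TCP) lies between the finger pads; the fingertips stand 8 mm ahead of it and the grasp point (between the pads) lies 11 mm behind it; x points along the fingers, y is the direction in which the jaws open and shut, and the axes are right-handed (so a half turn about x gives the same grasp; the last joint's range is limited). The gripper opens to 94 mm and grips with 3 to 60 N. Pads are 16 mm wide; open, the fingers measure 119 mm over their backs; the gripper's body (75 mm by 177 mm) begins 78 mm behind the grasp point.
Start: joints at [1.202, 0.3, 1.521, -0, 1.321, -0.067], TCP at [163.479, 525.132, 213.446] pointing down, gripper open.
Joint ranges: [-3.03, 3.03], [-0.79, 2.21], [0.23, 2.52], [-1.04, 4.18], [0, 3.07], [-2.55, 2.55]. Speed limits (rad/s): [2.22, 2.22, 2.57, 3.14, 3.14, 3.14].

### API

Orientations are given as [roll, pitch, yaw] about the fixed x, y, z axes, in that order (R = Rz(yaw) Ry(pitch) Rx(roll)).
In Python, from cell import telemetry, camera, calibration, order gives the robot as it stands.
- The arm moves only by the shell command python3 -m handwheel 'ROWS' [FORCE]. ROWS is JSON, a list of rows, each a list of 7 numbers: the turn, a rotation vector about the tool's x, y, z as a fraction of full scale, then the shift along the tool's x, y, z as a fraction of full scale, then the opening, from 0 (shut) to 1 (fully open). A call has 1 to 12 rows; each row is the pose to reach, as a shift and turn from the pose measured when the call began, along the tool's axes at that moment, turning the shorter way round; what a row does not reach only later rows make up. Full scale, the value 1, is 300 mm for a shift and pi rad for a turn. A row lasts 1/8 s, in which the tool goes at most 62.5 mm and 10.7 degrees, less where a joint would pass 70% of its speed; a pose out of reach is approached as far as the arm can. A call with a number of a shift or a turn outside -1 to 1 is refused whole. A call with a gripper value outside its range is refused whole. The fingers move at their own pace and stop on an object; FORCE is the grip in N (left out, the last holds). Time passes only in rows, so rows that repeat a pose let the fingers close. It gives the time, the measured TCP pose, the force and the opening at its end, in the units of the state.
- telemetry.read_state(): the state, without advancing time (a new reading comes with each control period).
- camera(name): name is "side" or "top" or "wrist"; returns the picture (384x512x3 uint8, red, green, blue); there is no depth.
- calibration(name): a dict with "fov_y" (degrees; the focal length in pixels is half the picture's height over the tangent of half this angle, whatever the lens; pixels are square), "cx", "cy" (the principal point, pixels), "position" and "attitude" of the camera in the world. Camera axes: x right, y down, z forward; pixel columns grow to the right and rows downward; lengths in mm; the calibration is good to about 2 mm. A picture is of the moment at which its call begins: read the wrist's pose just before it. calibration takes no time and is no camera call; for the wrist camera it gives the pose at the moment of the call.
- order.sign_off(): hands the job in, once; it reports no verdict.
The state is a dict: "clock": time; "joints": joint angles; "qd": joint speeds; "effort": joint torques, N m; "eef_pos": TCP position; "eef_rot": TCP orientation; "wrist_force": force on the tool from outside, world axes, zero at the start; "moment": the same for the moment, N m; "finger_gap": finger opening in mm.
Only numpy, scipy, OpenCV 4.12 (cv2) and the standard library are available. Lean on these libraries where they do the work, as an engineer would, in place of code of your own. Each camera call takes 0.05 s, during which the arm holds its last target.

### The job

Proof-test the tie links: load each link from the rubber mat into a lane of its own on the pull rig, eye pushed fully home in the fork, push that fork's headed pin down through the eye until it seats, then tug the link by its post straight out along the lane until the drag pointer stands at the broad 10 N line (give or take 2 N, never past 15 N) and let it back. Only when all links sit pinned and proved, draw the pins up again and lay the links back flat on the mat, apart from one another. Never draw a fork out before its pin is down, never push a drag pointer with the fingers, and do not disturb the brass weight or the V-block.

Things in the scene. Friction and masses are not known exactly. Their poses are not given: they have to be found in the camera images.
- pull_rig: Fixed pull rig: steel base plate 290 x 250 x 12 mm, three parallel lanes 85 mm apart (lane 1 at y = +85 mm, 2 at 0, 3 at -85). Origin on the table, below the front of the middle gauge housing. +x runs along the lanes into the housings; a tug goes along -x. Each lane: a rail 56 mm wide, top 30 mm above the table, from x = -202 to -63 mm, then the fork, then a grey gauge housing 80 x 56 mm, 70 mm tall.
- link_1: Loose aluminium tie link (may be absent; all alike, 180 g) on a rubber mat 3 mm thick: flat bar 8 mm thick, 34 mm wide; origin on the axis of its 16 mm eye, at the underside; z up; +x to the eye-end tip at x = 18 mm; tail at x = -105. Grip post upright on the bar at x = -87 mm: 24 mm along x, 14 mm along y, top 58 mm above the underside.
- link_2: Loose aluminium tie link (may be absent; all alike, 180 g) on a rubber mat 3 mm thick: flat bar 8 mm thick, 34 mm wide; origin on the axis of its 16 mm eye, at the underside; z up; +x to the eye-end tip at x = 18 mm; tail at x = -105. Grip post upright on the bar at x = -87 mm: 24 mm along x, 14 mm along y, top 58 mm above the underside.
- link_3: Loose aluminium tie link (may be absent; all alike, 180 g) on a rubber mat 3 mm thick: flat bar 8 mm thick, 34 mm wide; origin on the axis of its 16 mm eye, at the underside; z up; +x to the eye-end tip at x = 18 mm; tail at x = -105. Grip post upright on the bar at x = -87 mm: 24 mm along x, 14 mm along y, top 58 mm above the underside.
- seat_1 (a point): Point on the pin's axis in lane 1's fork, level with the rail top (30 mm above the table), 38 mm in front of the housing; moves with the fork. A link fully home has its origin here and its bar along the lane, the tip touching the fork's rear wall 18 mm behind this point. 2 mm off either way still lets the 10 mm pin into the 16 mm eye.
- gauge_1 (a joint): Travel (m) of lane 1's sprung steel fork (36 mm wide, tongues reach 61 mm from the housing; gap 29.5 to 45 mm above the table, open to front and sides) to the rig's -x: 0 at rest, 500 N/m, so 0.020 is 10 N; hard stop 0.034. The link first slides about 3 mm until its eye bears on the pin. Springs back when let go.
- pointer_1 (a joint): Drag pointer of lane 1, a black tab on the white scale on top of the grey housing: pushed along -x by the gauge to the greatest travel (m) reached, and stays there. 0 at the zero line, lines 4 mm = 2 N apart, 0.020 at the broad 10 N line.
- pin_1 (a joint): Captive headed pin of lane 1, 10 mm shank: 0 raised (clear of the gap), grows as it is pushed down, 0.026 fully down, head seated. Head 24 mm across, 10 mm thick, straight above the seat point; its top is 93 mm above the table raised, 67 mm seated. Takes about 4 N to move and stays where it is left. A link that is not home blocks it 8 to 12 mm down.
- seat_2 (a point): Point on the pin's axis in lane 2's fork, level with the rail top (30 mm above the table), 38 mm in front of the housing; moves with the fork. A link fully home has its origin here and its bar along the lane, the tip touching the fork's rear wall 18 mm behind this point. 2 mm off either way still lets the 10 mm pin into the 16 mm eye.
- gauge_2 (a joint): Travel (m) of lane 2's sprung steel fork (36 mm wide, tongues reach 61 mm from the housing; gap 29.5 to 45 mm above the table, open to front and sides) to the rig's -x: 0 at rest, 500 N/m, so 0.020 is 10 N; hard stop 0.034. The link first slides about 3 mm until its eye bears on the pin. Springs back when let go.
- pointer_2 (a joint): Drag pointer of lane 2, a black tab on the white scale on top of the grey housing: pushed along -x by the gauge to the greatest travel (m) reached, and stays there. 0 at the zero line, lines 4 mm = 2 N apart, 0.020 at the broad 10 N line.
- pin_2 (a joint): Captive headed pin of lane 2, 10 mm shank: 0 raised (clear of the gap), grows as it is pushed down, 0.026 fully down, head seated. Head 24 mm across, 10 mm thick, straight above the seat point; its top is 93 mm above the table raised, 67 mm seated. Takes about 4 N to move and stays where it is left. A link that is not home blocks it 8 to 12 mm down.
- seat_3 (a point): Point on the pin's axis in lane 3's fork, level with the rail top (30 mm above the table), 38 mm in front of the housing; moves with the fork. A link fully home has its origin here and its bar along the lane, the tip touching the fork's rear wall 18 mm behind this point. 2 mm off either way still lets the 10 mm pin into the 16 mm eye.
- gauge_3 (a joint): Travel (m) of lane 3's sprung steel fork (36 mm wide, tongues reach 61 mm from the housing; gap 29.5 to 45 mm above the table, open to front and sides) to the rig's -x: 0 at rest, 500 N/m, so 0.020 is 10 N; hard stop 0.034. The link first slides about 3 mm until its eye bears on the pin. Springs back when let go.
- pointer_3 (a joint): Drag pointer of lane 3, a black tab on the white scale on top of the grey housing: pushed along -x by the gauge to the greatest travel (m) reached, and stays there. 0 at the zero line, lines 4 mm = 2 N apart, 0.020 at the broad 10 N line.
- pin_3 (a joint): Captive headed pin of lane 3, 10 mm shank: 0 raised (clear of the gap), grows as it is pushed down, 0.026 fully down, head seated. Head 24 mm across, 10 mm thick, straight above the seat point; its top is 93 mm above the table raised, 67 mm seated. Takes about 4 N to move and stays where it is left. A link that is not home blocks it 8 to 12 mm down.
- mid_1 (a point): Middle of link_1's underside, 43.5 mm from the eye's axis towards the post.
- mid_2 (a point): Middle of link_2's underside, 43.5 mm from the eye's axis towards the post.
- mid_3 (a point): Middle of link_3's underside, 43.5 mm from the eye's axis towards the post.
- mat: Fixed black rubber mat 170 x 270 x 3 mm on which the links start; origin under its centre, x along the short side. The links start along its x, about 90 mm apart, and return anywhere on it, either way round.
- v_block: Steel V-block 45 x 44 mm, 36 mm tall, standing on the table; bystander, leave alone. Origin at its foot.
- weight: Brass weight 30 mm across, 40 mm tall; bystander, leave alone. Origin at its foot.

How it is judged (in metres and radians):
On the way:
1. At the same time, every link present sits in a fork with that pin at least 23 mm down, that drag pointer between 8 and 12.7 N, and the gauge let back to zero (((horizontal distance between link_1 and seat_1 below 0.006 m and z of link_1 in the frame of seat_1 below 0.01 m and value of joint pin_1 above 0.023 m and value of joint pointer_1 between 0.0155 and 0.0255 m and value of joint gauge_1 below 0.004 m) or (horizontal distance between link_1 and seat_2 below 0.006 m and z of link_1 in the frame of seat_2 below 0.01 m and value of joint pin_2 above 0.023 m and value of joint pointer_2 between 0.0155 and 0.0255 m and value of joint gauge_2 below 0.004 m) or (horizontal distance between link_1 and seat_3 below 0.006 m and z of link_1 in the frame of seat_3 below 0.01 m and value of joint pin_3 above 0.023 m and value of joint pointer_3 between 0.0155 and 0.0255 m and value of joint gauge_3 below 0.004 m)) and ((horizontal distance between link_2 and seat_1 below 0.006 m and z of link_2 in the frame of seat_1 below 0.01 m and value of joint pin_1 above 0.023 m and value of joint pointer_1 between 0.0155 and 0.0255 m and value of joint gauge_1 below 0.004 m) or (horizontal distance between link_2 and seat_2 below 0.006 m and z of link_2 in the frame of seat_2 below 0.01 m and value of joint pin_2 above 0.023 m and value of joint pointer_2 between 0.0155 and 0.0255 m and value of joint gauge_2 below 0.004 m) or (horizontal distance between link_2 and seat_3 below 0.006 m and z of link_2 in the frame of seat_3 below 0.01 m and value of joint pin_3 above 0.023 m and value of joint pointer_3 between 0.0155 and 0.0255 m and value of joint gauge_3 below 0.004 m)) and ((horizontal distance between link_3 and seat_1 below 0.006 m and z of link_3 in the frame of seat_1 below 0.01 m and value of joint pin_1 above 0.023 m and value of joint pointer_1 between 0.0155 and 0.0255 m and value of joint gauge_1 below 0.004 m) or (horizontal distance between link_3 and seat_2 below 0.006 m and z of link_3 in the frame of seat_2 below 0.01 m and value of joint pin_2 above 0.023 m and value of joint pointer_2 between 0.0155 and 0.0255 m and value of joint gauge_2 below 0.004 m) or (horizontal distance between link_3 and seat_3 below 0.006 m and z of link_3 in the frame of seat_3 below 0.01 m and value of joint pin_3 above 0.023 m and value of joint pointer_3 between 0.0155 and 0.0255 m and value of joint gauge_3 below 0.004 m))), for 0.2 s.
At the end, for the whole second after the job is handed in: Every link that is present lies flat, at rest, post up on the mat, its middle within 60 mm (short side) and 120 mm (long side) of the mat's centre, not stacked (middles at least 34 mm apart); all three pins are drawn up to within 8 mm of fully raised; the gauges are within 4 mm of zero (value of joint each of pin_1, pin_2, pin_3 below 0.008 m and value of joint each of gauge_1, gauge_2, gauge_3 below 0.004 m and x of mid_1 in the frame of mat between -0.06 and 0.06 m and y of mid_1 in the frame of mat between -0.12 and 0.12 m and z of each of mid_1, mid_2, mid_3 in the frame of mat below 0.008 m and angle between each of link_1, link_2, link_3's own z axis and vertical below 0.1 rad and linear speed of each of link_1, link_2, link_3 below 0.02 m/s and x of mid_2 in the frame of mat between -0.06 and 0.06 m and y of mid_2 in the frame of mat between -0.12 and 0.12 m and x of mid_3 in the frame of mat between -0.06 and 0.06 m and y of mid_3 in the frame of mat between -0.12 and 0.12 m and horizontal distance between mid_1 and mid_2 above 0.034 m and horizontal distance between each of mid_1, mid_2 and mid_3 above 0.034 m); the robot touches nothing.
It fails at once if A joint is tugged beyond 15 N (30 mm of gauge travel) (value of joint any of gauge_1, gauge_2, gauge_3 above 0.03 m).
It fails at once if A drag pointer is pushed by the fingers (contact force between the fingers and pointer_1 above 1.5 N or contact force between the fingers and pointer_2 above 1.5 N or contact force between the fingers and pointer_3 above 1.5 N).
It fails at once if A bystander (weight, V-block) is moved by more than 30 mm (distance of any of weight, v_block from where it was at the start of the episode above 0.03 m).
It fails at once if A fork is drawn out (by more than 6 mm) before its pin is down ((value of joint gauge_1 above 0.006 m and value of joint pin_1 below 0.018 m) or (value of joint gauge_2 above 0.006 m and value of joint pin_2 below 0.018 m) or (value of joint gauge_3 above 0.006 m and value of joint pin_3 below 0.018 m)).
Of link_1, link_2, link_3 only 2 to 3 are there at a start; the rules pass over those that are not, and their reading is None.
At some moment in a run one of link_1, link_2, link_3 may be knocked a few centimetres aside while the robot is not near it.
Once in a run the grip may slacken for a moment while it holds something.
It also fails if it takes over 210 s, if anything falls off the work surface, if the arm or the gripper's body presses on something with over 40 N, if the wrist force passes 120 N, or if a joint passes its speed limit or range.

## Working session

There is one attempt and no reset: what is moved stays moved. The work goes in short steps, Python scripts to look and compute and a shell command to move; the robot and the scene stay as the last step left them, time stands still between calls to the robot, and variables do not carry over. Pictures are saved under pics/ and viewed, and the job is handed in when it is done.

```bash
ls; mkdir -p pics
python3 - <<'E'
from cell import telemetry,camera,calibration
import cv2
print(telemetry.read_state())
for n in ("top","side","wrist"):
    print(n,calibration(n)); cv2.imwrite(f"pics/{n}0.png",camera(n)[:,:,::-1])
E
```

```text
pics
{'clock': 0.0, 'joints': array([ 1.20242521e+00,  3.00459093e-01,  1.52160708e+00,  3.98967891e-05,
        1.32072853e+00, -6.66220129e-02]), 'qd': array([ 0.00101591, -0.00034428,  0.00038102,  0.00078692, -0.00051736,
        0.00081081]), 'effort': array([-3.32076461e-04, -5.31809556e+01, -3.52738738e+01,  7.07636238e-02,
        2.44671892e-02, -7.56633949e-05]), 'eef_pos': array([163.36162095, 524.89482147, 212.881924  ]), 'eef_rot': array([-1.66955548,  1.56959365, -1.97131447]), 'wrist_force': array([0.31676532, 0.5738257 , 0.07555131]), 'moment': array([ 0.01340745, -0.02025324,  0.04120098]), 'finger_gap': 94.31962308435239}
top {'fov_y': 54.2279361263477, 'cx': 256.8244213175028, 'cy': 193.9904908887292, 'position': array([ 426.15290038,  -17.27604277, 1071.35373268]), 'attitude': array([-2.98385762, -0.03420863, -1.54525474])}
side {'fov_y': 43.148346590287524, 'cx': 254.16165879722521, 'cy': 189.4890447256423, 'position': array([ -119.64245847, -1042.89998919,   726.08385907]), 'attitude': array([-2.04085198, -0.02555552, -0.60959721])}
wrist {'fov_y': 70.74052041378329, 'cx': 254.14959274411984, 'cy': 191.24961183494614, 'position': array([100.03243914, 544.64621138, 383.30323106]), 'attitude': array([2.91405027e+00, 2.39144503e-03, 1.26934989e+00])}
```

View pics/top0.png

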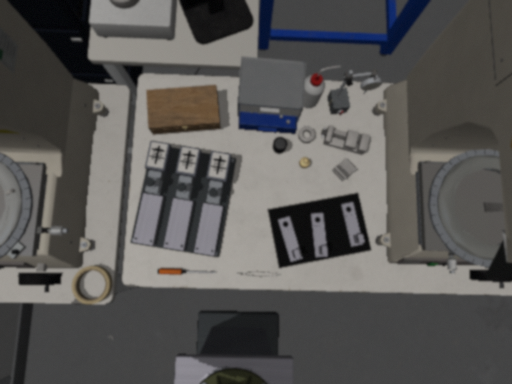

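View pics/side0.png

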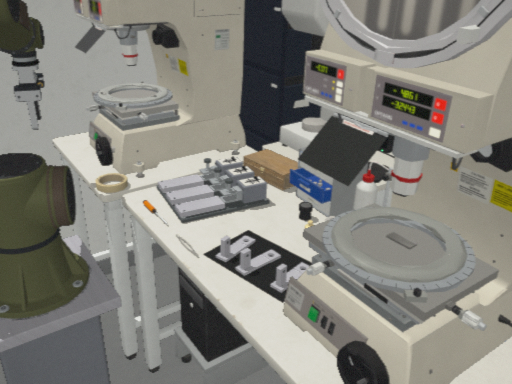

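View pics/wrist0.png

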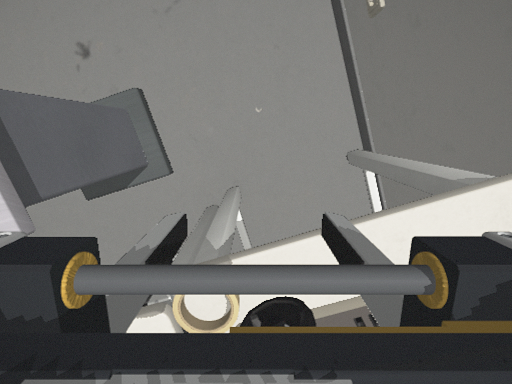

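```bash
cat > h.py <<'E'
import numpy as np, cv2
from scipy.spatial.transform import Rotation as R
from cell import telemetry,camera,calibration
def K(c): 
    f=192/np.tan(np.radians(c['fov_y']/2)); return f,c['cx'],c['cy']
def ray(c,u,v,z):
    f,cx,cy=K(c); M=R.from_euler('xyz',c['attitude']).as_matrix()
    d=M@np.array([(u-cx)/f,(v-cy)/f,1.]); p=np.array(c['position']); return p+d*(z-p[2])/d[2]
def proj(c,P):
    f,cx,cy=K(c); M=R.from_euler('xyz',c['attitude']).as_matrix()
    q=M.T@(np.array(P,float)-c['position']); return np.array([f*q[0]/q[2]+cx,f*q[1]/q[2]+cy])
def shot(n,name,box=None,s=1):
    c=calibration(n); im=camera(n)[:,:,::-1].copy()
    o=im if box is None else im[box[1]:box[3],box[0]:box[2]]
    cv2.imwrite(f"pics/{name}.png",cv2.resize(o,None,fx=s,fy=s,interpolation=cv2.INTER_CUBIC)); return c,im
def tool():
    s=telemetry.read_state(); return np.array(s['eef_pos']),R.from_euler('xyz',s['eef_rot']),s
def want(P,Rt):
    """row fields for target pos (mm) and Rotation"""
    p,r,s=tool(); sh=r.inv().apply(np.array(P)-p)/300; t=(r.inv()*Rt).as_rotvec()/np.pi
    print('turn',np.round(t,4),'shift',np.round(sh,4)); return t,sh
def down(yaw):
    """tool x down, tool y (jaw) along direction yaw in world"""
    y=np.array([np.cos(yaw),np.sin(yaw),0]);x=np.array([0,0,-1.]);return R.from_matrix(np.array([x,y,np.cross(x,y)]).T)
E
python3 - <<'E'
from h import *
im=cv2.imread('pics/top0.png'); 
cv2.imwrite('pics/t_rig.png',cv2.resize(im[135:265,125:245],None,fx=4.6,fy=4.6,interpolation=cv2.INTER_CUBIC))
cv2.imwrite('pics/t_mat.png',cv2.resize(im[185:275,260:380],None,fx=6,fy=6,interpolation=cv2.INTER_CUBIC))
c=calibration('top'); print(proj(c,[300,0,0]),proj(c,[500,0,0]),proj(c,[300,100,0]))
p,r,s=tool(); print(r.as_matrix().round(3))
g=cv2.cvtColor(im,cv2.COLOR_BGR2GRAY)
m=(g<40).astype(np.uint8); m[:185]=0;m[275:]=0;m[:,:260]=0;m[:,380:]=0
m=cv2.morphologyEx(m,cv2.MORPH_CLOSE,np.ones((3,3)))
ct=max(cv2.findContours(m,0,2)[0],key=cv2.contourArea); rr=cv2.minAreaRect(cv2.convexHull(ct)); b=cv2.boxPoints(rr); print(b)
print(np.array([ray(c,*q,3) for q in b]).round(1))
E
```

```text
[236.16912593 299.64588058] [238.57084544 227.2450802 ] [199.8790989  298.84051436]
[[-0.     0.297  0.955]
 [-0.001  0.955 -0.297]
 [-1.    -0.001 -0.   ]]
[[268.70914 209.8305 ]
 [358.44437 192.4624 ]
 [369.36716 248.8967 ]
 [279.63193 266.2648 ]]
[[ 552.1  -84.8    3. ]
 [ 610.8 -345.7    3. ]
 [ 448.6 -374.3    3. ]
 [ 393.7 -118.7    3. ]]
```

```bash
ls pics
```

```text
side0.png
t_mat.png
t_rig.png
top0.png
wrist0.png
```

View pics/t_rig.png

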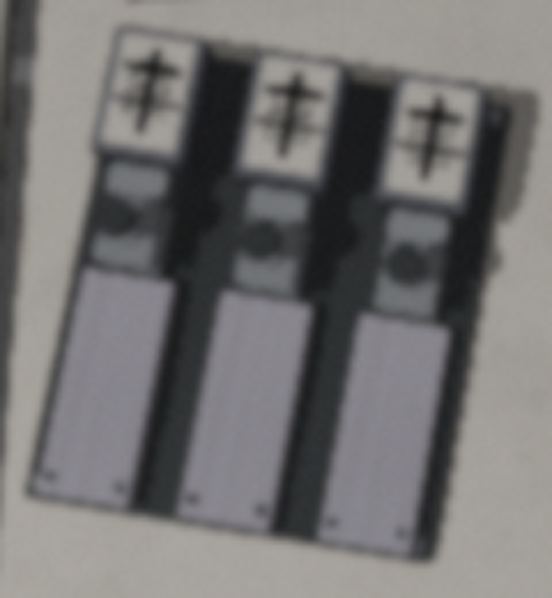

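View pics/t_mat.png

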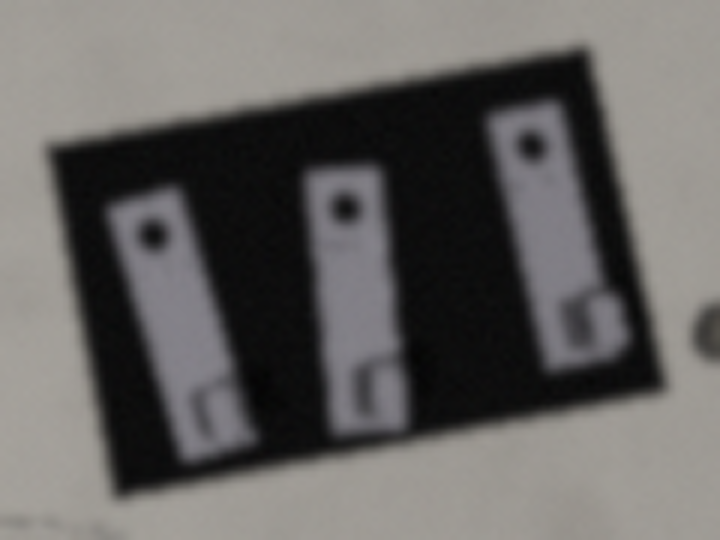

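Run:
```python
from h import *
c=calibration('top')
f=lambda x,y,o,s,z:ray(c,o[0]+(x+.5)/s-.5,o[1]+(y+.5)/s-.5,z).round(1)
for q in [(119,217),(263,240),(407,265)]: print('pin',f(*q,(125,135),4.6,93))
# rail corners z=30: L1 front-left,front-right,back-right,back-left etc
for q in [(32,492),(130,508),(175,283),(88,268), (182,516),(270,532),(312,303),(222,290),(320,540),(408,556),(450,325),(360,312)]: print('rail',f(*q,(125,135),4.6,30))
for q in [(120,32),(205,45),(183,160),(97,148),(255,55),(343,68),(322,185),(238,172),(398,78),(485,90),(465,208),(380,197)]: print('house',f(*q,(125,135),4.6,70))
for q in [(153,236),(346,208),(532,147)]: print('eye',f(*q,(260,185),6,11))
for q in [(244,378),(228,446),(392,364),(393,430),(608,292),(615,355)]:print('post corner?',f(*q,(260,185),6,61))
```

```text
pin [606.5 233.9  93. ]
pin [595.7 151.3  93. ]
pin [583.8  68.6  93. ]
rail [450.8 289.6  30. ]
rail [443.  231.4  30. ]
rail [578.6 213.7  30. ]
rail [586.1 266.5  30. ]
rail [439.1 200.5  30. ]
rail [431.  148.1  30. ]
rail [568.9 130.5  30. ]
rail [575.2 185.1  30. ]
rail [427.1 118.3  30. ]
rail [419.   65.9  30. ]
rail [557.9  46.5  30. ]
rail [564.2 101.3  30. ]
house [722.7 247.   70. ]
house [716.5 196.3  70. ]
house [646.1 204.9  70. ]
house [651.6 255.5  70. ]
house [711.4 166.4  70. ]
house [705.3 113.8  70. ]
house [633.7 122.6  70. ]
house [639.9 172.3  70. ]
house [700.3  80.9  70. ]
house [694.7  28.9  70. ]
house [622.6  38.   70. ]
house [627.6  88.3  70. ]
eye [ 512.3 -131.6   11. ]
eye [ 528.2 -223.4   11. ]
eye [ 560.1 -312.9   11. ]
post corner? [ 446.  -167.8   61. ]
post corner? [ 415.9 -160.9   61. ]
post corner? [ 454.  -234.4   61. ]
post corner? [ 424.8 -234.7   61. ]
post corner? [ 488.8 -332.7   61. ]
post corner? [ 460.6 -335.4   61. ]
```

Run:
```python
from h import *
want([250,330,300],down(np.radians(-10)))
want([430,150,330],down(np.radians(-10)))
```

```text
turn [4.595e-01 2.000e-04 2.000e-04] shift [-0.2895 -0.535   0.4687]
turn [4.595e-01 2.000e-04 2.000e-04] shift [-0.3892 -0.9296  1.2199]
```

```bash
python3 -m handwheel '[[0.1,0,0,-0.15,-0.25,0.23,0.6],[0.2,0,0,-0.29,-0.53,0.47,0.6],[0.3,0,0,-0.29,-0.53,0.47,0.6],[0.3,0,0,-0.29,-0.53,0.47,0.6],[0.35,0,0,-0.29,-0.53,0.47,0.6],[0.4,0,0,-0.3,-0.6,0.65,0.6],[0.46,0,0,-0.35,-0.75,0.83,0.6],[0.46,0,0,-0.37,-0.85,1,0.6],[0.46,0,0,-0.37,-0.85,1,0.6]]'
python3 - <<'E'
from h import *
want([430,155,330],down(np.radians(-97.5)))
print(telemetry.read_state()['joints'])
E
```

```text
clock: 1.27
eef_pos: [375.8, 189.9, 324.4]
eef_rot: [0.154, 1.57, -1.599]
wrist_force: [-0.3, 0.2, -0.5]
finger_gap: 56.4
turn [ 4.836e-01  2.000e-04 -3.000e-04] shift [-0.0186  0.1989  0.0816]
[ 3.81462439e-01 -6.15572147e-02  1.66969829e+00 -9.48866074e-04
  1.53386349e+00  5.64000659e-01]
```

```bash
python3 -m handwheel '[[0.25,0,0,-0.019,0.1,0.04,0.6],[0.484,0,0,-0.019,0.199,0.082,0.6],[0.484,0,0,-0.019,0.199,0.082,0.6],[0.484,0,0,-0.019,0.199,0.082,0.6],[0.484,0,0,-0.019,0.199,0.082,0.6],[0.484,0,0,-0.019,0.199,0.082,0.6],[0.484,0,0,-0.019,0.199,0.082,0.6],[0.484,0,0,-0.019,0.199,0.082,0.6],[0.484,0,0,-0.019,0.199,0.082,0.6],[0.484,0,0,-0.019,0.199,0.082,0.6]]'
python3 - <<'E'
from h import *
want([430,155,330],down(np.radians(-97.5)))
print(telemetry.read_state()['joints'])
c,im=shot('wrist','w1'); print(c)
E
```

```text
clock: 2.52
eef_pos: [429.8, 155.3, 330.0]
eef_rot: [1.439, 1.57, -1.831]
wrist_force: [-0.3, 0.0, 0.6]
finger_gap: 56.3
turn [ 0.001   0.     -0.0003] shift [ 0.      0.0008 -0.0008]
[ 2.66995240e-01  2.21432447e-02  1.57494948e+00 -9.04110971e-04
  1.54502580e+00  1.96565767e+00]
{'fov_y': 70.74052041378329, 'cx': 254.14959274411984, 'cy': 191.24961183494614, 'position': array([493.24694845, 147.29850633, 500.34064185]), 'attitude': array([ 2.91224283e+00, -2.27574012e-03, -1.69830176e+00])}
```

View pics/w1.png

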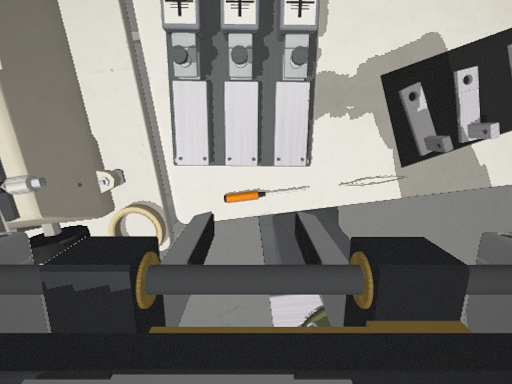

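Run:
```python
import cv2
im=cv2.imread('pics/w1.png')
cv2.imwrite('pics/w1a.png',cv2.resize(im[0:175,155:325],None,fx=3.4,fy=3.4,interpolation=cv2.INTER_CUBIC))
cv2.imwrite('pics/w1b.png',cv2.resize(im[20:175,375:512],None,fx=4,fy=3.8,interpolation=cv2.INTER_CUBIC))
```

```text
(no output)
```

View pics/w1a.png

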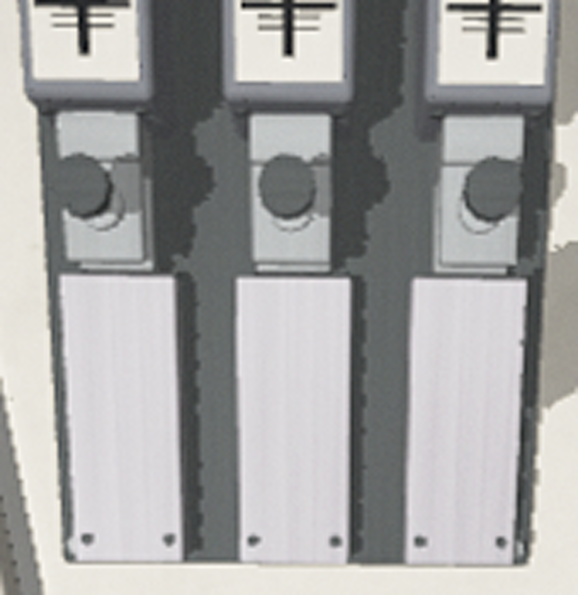

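Run:
```python
from h import *
im=cv2.imread('pics/w1.png'); c=dict(fov_y=70.74052041378329,cx=254.1496,cy=191.2496,position=np.array([493.24694845,147.29850633,500.34064185]),attitude=np.array([2.91224283,-.00227574,-1.69830176]))
import pickle; pickle.dump(c,open('c1.pkl','wb'))
g=cv2.cvtColor(im,cv2.COLOR_BGR2GRAY)
m=((g>150)&(np.ptp(im,axis=2)<40)).astype(np.uint8); m[:78]=0;m[168:]=0;m[:,:168]=0;m[:,315:]=0
n,l,st,ce=cv2.connectedComponentsWithStats(m)
for i in range(1,n):
    if st[i,4]>1000:
        ct=cv2.findContours((l==i).astype(np.uint8),0,1)[0][0]; rr=cv2.minAreaRect(ct)
        b=cv2.boxPoints(rr); P=np.array([ray(c,*q,30) for q in b]); print(P[:,:2].round(1).tolist(), P.mean(0).round(1))
        M=(l==i); ys,xs=np.nonzero(M)
        # midline fit
        rows=range(ys.min()+6,ys.max()-6); mids=np.array([ray(c,xs[ys==r].mean(),r,30)[:2] for r in rows])
        k=np.polyfit(mids[:,0],mids[:,1],1); print('midline yaw',np.degrees(np.arctan(k[0])),'y@500',np.polyval(k,500),np.polyval(k,600))
for q in [(181,55),(240,55),(299,56)]: print(ray(c,*q,93).round(1))
```

```text
[[446.6, 304.0], [589.6, 275.1], [559.5, 39.5], [414.0, 50.8]] [502.4 167.3  30. ]
midline yaw -7.955603619774946 y@500 170.17938810625287 156.20431283713577
[603.7 234.2  93. ]
[593.3 153.3  93. ]
[581.7  72.4  93. ]
```

Run:
```python
from h import *
import pickle
im=cv2.imread('pics/w1.png'); c=pickle.load(open('c1.pkl','rb'))
g=cv2.cvtColor(im,cv2.COLOR_BGR2GRAY).astype(float)
def sub(row,x0,x1): # halfway crossings
    r=g[row]; t=140; out=[]
    for x in range(x0,x1):
        if (r[x]-t)*(r[x+1]-t)<0: out.append(x+(t-r[x])/(r[x+1]-r[x]))
    return out
for (a,b) in [(169,213),(221,262),(270,317)]:
    L=[]
    for row in range(88,160,4):
        o=sub(row,a,b)
        mid=(a+b)/2
        lo=[x for x in o if x<mid];hi=[x for x in o if x>mid]
        if lo and hi:
            p=ray(c,lo[-1],row,30);q=ray(c,hi[0],row,30); L.append([*(p+q)[:2]/2,np.linalg.norm(p-q)])
    L=np.array(L); k=np.polyfit(L[:,0],L[:,1],1); res=L[:,1]-np.polyval(k,L[:,0])
    print(len(L),'w',np.median(L[:,2]),'yaw',np.degrees(np.arctan(k[0])),'y@500',np.polyval(k,500),res.std())
```

```text
18 w 55.63837591053199 yaw -7.83105428352769 y@500 253.51728753908685 0.11733408562352257
18 w 55.70210035569259 yaw -7.612024507425673 y@500 168.13256906512746 0.1035467080366968
18 w 55.78161646596108 yaw -7.630917806935625 y@500 82.87517490889057 0.21666667583232116
```

Run:
```python
from h import *
import pickle
im=cv2.imread('pics/w1.png'); c=pickle.load(open('c1.pkl','rb'))
cv2.imwrite('pics/w1c.png',cv2.resize(im[0:85,205:275],None,fx=7,fy=7,interpolation=cv2.INTER_NEAREST))
u=np.array([np.cos(np.radians(-7.68)),np.sin(np.radians(-7.68)),0])
# predicted head centre for lane 2
for x in (590,594,598):
    print(x,proj(c,[x,168.13-np.tan(np.radians(7.68))*(x-500),93]))
```

```text
590 [238.38965301  57.85959827]
594 [238.37007397  54.69116541]
598 [238.35039866  51.50715411]
```

View pics/w1c.png

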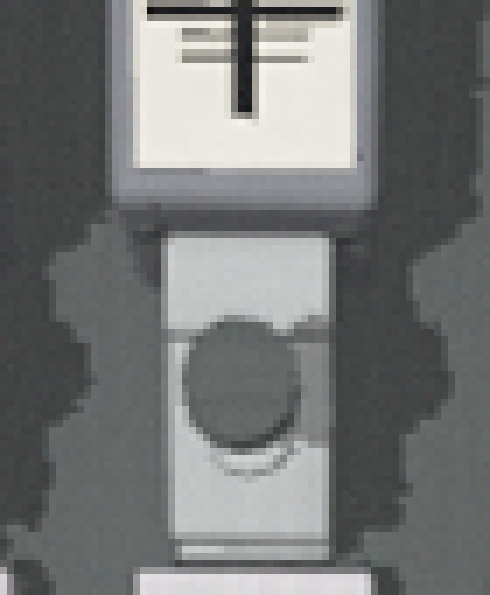

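Run:
```python
from h import *
import pickle
c=pickle.load(open('c1.pkl','rb'))
print(ray(c,238.9,53.2,93),ray(c,241.7,80.7,30),ray(c,241.5,164.7,30))
t=np.radians(-7.68)
e=ray(c,241.7,80.7,30);print('seat from rail end', e+25*np.array([np.cos(t),np.sin(t),0]))
f=ray(c,241.5,164.7,30);print('seat from rail front', f+164*np.array([np.cos(t),np.sin(t),0]))
```

```text
[595.78146192 154.46229854  93.        ] [570.33211511 156.7964612   30.        ] [434.22061518 176.04806036  30.        ]
seat from rail end [595.10786285 153.45545473  30.        ]
seat from rail front [596.74952032 154.13105791  30.        ]
```

View pics/w1b.png

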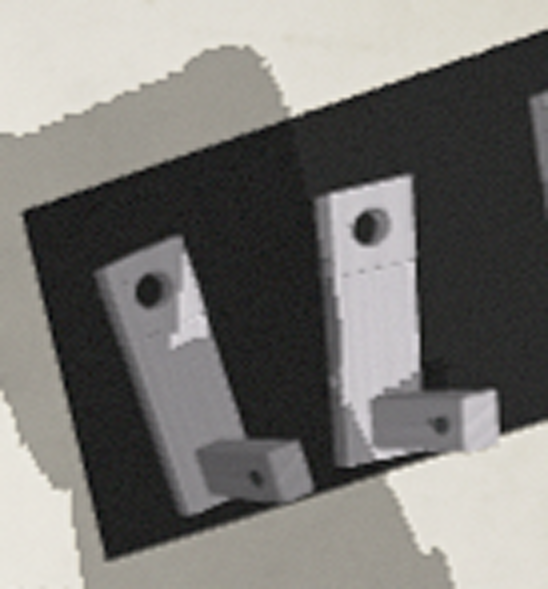

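Run:
```python
from h import *
want([420,-215,300],down(np.radians(-80)))
```

```text
turn [-0.0964  0.0001 -0.0003] shift [ 0.1014  1.2278 -0.1252]
```

```bash
python3 -m handwheel '[[-0.02,0,0,0.05,0.2,-0.02,0.6],[-0.04,0,0,0.07,0.4,-0.05,0.6],[-0.06,0,0,0.1,0.6,-0.08,0.6],[-0.08,0,0,0.1,0.8,-0.1,0.6],[-0.096,0,0,0.1,1,-0.125,0.6],[-0.096,0,0,0.1,1,-0.125,0.6]]'
python3 - <<'E'
from h import *
want([420,-215,300],down(np.radians(-80)))
E
```

```text
clock: 3.32
eef_pos: [428.2, -150.2, 299.9]
eef_rot: [0.583, 1.569, -2.387]
wrist_force: [0.1, 0.5, 0.7]
finger_gap: 56.5
turn [-0.0009  0.0004 -0.0002] shift [0.     0.2082 0.0637]
```

```bash
python3 -m handwheel '[[0,0,0,0,0.1,0.03,0.6],[0,0,0,0,0.208,0.064,0.6],[0,0,0,0,0.208,0.064,0.6]]'
python3 - <<'E'
from h import *
import pickle
c,im=shot('wrist','w2'); pickle.dump(c,open('c2.pkl','wb')); print(c)
E
```

```text
clock: 3.7
eef_pos: [419.8, -215.4, 299.8]
eef_rot: [0.231, 1.569, -2.739]
wrist_force: [0.2, -0.2, -0.5]
finger_gap: 56.7
{'fov_y': 70.74052041378329, 'cx': 254.14959274411984, 'cy': 191.24961183494614, 'position': array([ 483.05315808, -203.91391678,  470.02165352]), 'attitude': array([ 2.91055733e+00, -1.33211843e-03, -1.39852774e+00])}
```

View pics/w2.png

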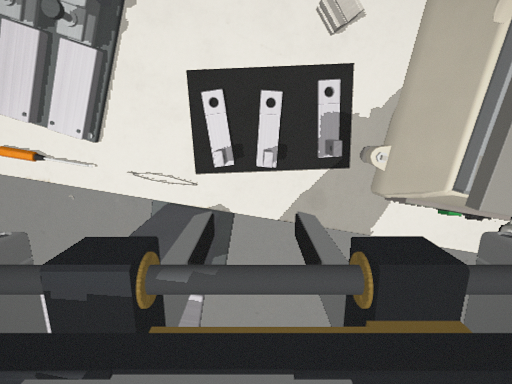

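Run:
```python
import cv2
im=cv2.imread('pics/w2.png')
cv2.imwrite('pics/w2a.png',cv2.resize(im[70:175,190:350],None,fx=5,fy=5,interpolation=cv2.INTER_CUBIC))
```

```text
(no output)
```

View pics/w2a.png

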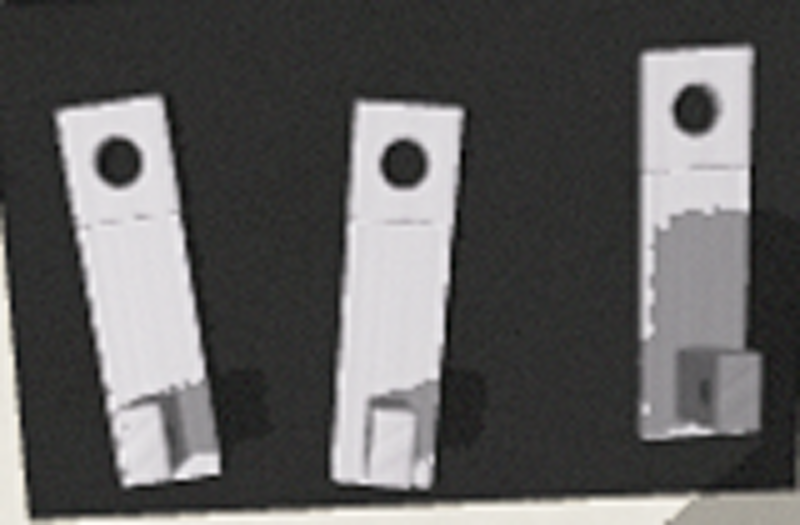

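```bash
cat > links.py <<'E'
from h import *
def links(c,im,x0,x1,y0,y1,thr=75,z=11):
    g=cv2.cvtColor(im,cv2.COLOR_BGR2GRAY)
    m=(g>thr).astype(np.uint8); k=np.zeros_like(m); k[y0:y1,x0:x1]=1; m*=k
    cs,h=cv2.findContours(m,cv2.RETR_CCOMP,cv2.CHAIN_APPROX_NONE)
    out=[]
    for i,ct in enumerate(cs):
        if h[0][i][3]<0: continue
        a=cv2.contourArea(ct)
        if a<12 or a>400: continue
        M=cv2.moments(ct); ex,ey=M['m10']/M['m00'],M['m01']/M['m00']
        par=cs[h[0][i][3]]
        pa=cv2.contourArea(par)
        if pa<400: continue
        full=np.zeros_like(m); cv2.drawContours(full,[par],-1,1,-1)
        ys,xs=np.nonzero(full); W=np.array([ray(c,x,y,z)[:2] for x,y in zip(xs,ys)])
        E=ray(c,ex,ey,z)[:2]
        D=W-E; far=D[np.argsort(-np.linalg.norm(D,axis=1))[:20]].mean(0)
        d=-far/np.linalg.norm(far)
        for _ in range(6):
            n=np.array([-d[1],d[0]]); s=D@d; t=D@n
            T=[];S=[]
            for q in np.arange(-62,8,4.):
                w=(s>q-2)&(s<q+2)
                if w.sum()>3: S.append(q); T.append((t[w].max()+t[w].min())/2)
            kk=np.polyfit(S,T,1); d=d+kk[0]*n; d/=np.linalg.norm(d)
        n=np.array([-d[1],d[0]]);s=D@d;t=D@n
        out.append((E,np.degrees(np.arctan2(d[1],d[0])),np.polyval(kk,0)))
        print('eye',E.round(1),'px',(round(ex,1),round(ey,1)),'yaw',round(out[-1][1],1),'offs',round(np.polyval(kk,0),2),'len',s.min().round(1),s.max().round(1),'post',(E-87*d).round(1))
    return out
E
python3 - <<'E'
from links import *
import pickle
c=pickle.load(open('c2.pkl','rb')); links(c,cv2.imread('pics/w2.png'),192,350,68,172)
E
```

```text
eye [ 527.1 -223.3] px (270.2, 102.2) yaw 6.3 offs -0.17 len -105.7 19.2 post [ 440.6 -232.8]
eye [ 511.8 -132.6] px (213.4, 101.9) yaw 17.9 offs 0.58 len -105.0 19.3 post [ 429.  -159.4]
eye [ 472.7 -336.7] px (330.6, 147.8) yaw -165.5 offs -2.86 len -109.1 15.1 post [ 556.9 -314.9]
eye [ 559.2 -312.2] px (328.4, 91.5) yaw 12.4 offs -0.79 len -105.0 19.0 post [ 474.3 -330.9]
```

Run:
```python
from h import *
want([429,-159.4,100],down(np.radians(-72.1)));want([429,-159.4,28],down(np.radians(-72.1)))
```

```text
turn [-0.0446  0.0004 -0.0001] shift [ 0.6661 -0.176  -0.0619]
turn [-0.0446  0.0004 -0.0001] shift [ 0.9061 -0.1761 -0.0622]
```

```bash
python3 -m handwheel '[[-0.02,0,0,0.2,-0.1,-0.03,0.45],[-0.0446,0,0,0.4,-0.176,-0.062,0.45],[-0.0446,0,0,0.6,-0.176,-0.062,0.45],[-0.0446,0,0,0.66,-0.176,-0.062,0.45],[-0.0446,0,0,0.66,-0.176,-0.062,0.45]]'
python3 - <<'E'
from h import *
want([429,-159.4,28],down(np.radians(-72.1)))
shot('wrist','w3')
E
```

```text
clock: 4.38
eef_pos: [428.6, -157.8, 100.9]
eef_rot: [-0.518, 1.567, 2.939]
wrist_force: [0.2, -0.2, 0.5]
finger_gap: 42.0
turn [0.0007 0.0011 0.0006] shift [ 0.243   0.0061 -0.0004]
```

View pics/w3.png

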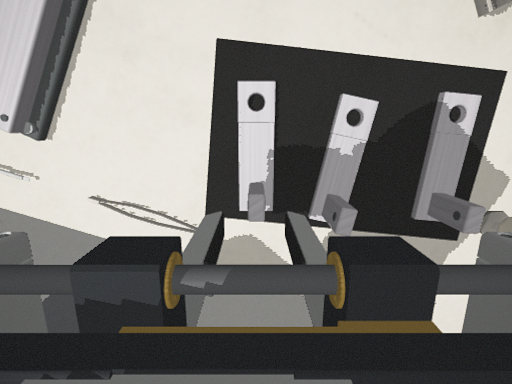

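```bash
python3 -m handwheel '[[0,0,0,0.12,0.005,0,0.45],[0,0,0,0.22,0.005,0,0.45],[0,0,0,0.24,0.005,0,0.45],[0,0,0,0.24,0.005,0,0.45],[0,0,0,0.24,0.005,0,0],[0,0,0,0.24,0.005,0,0],[0,0,0,0.24,0.005,0,0],[0,0,0,0.24,0.005,0,0]]' 55
python3 - <<'E'
from h import *
want([429,-159.4,130],down(np.radians(-72.1)))
shot('wrist','w4')
E
```

```text
clock: 5.42
eef_pos: [429.8, -159.9, 30.7]
eef_rot: [0.137, 1.57, -2.691]
wrist_force: [-1.1, 1.0, 6.3]
finger_gap: 13.6
turn [ 0.0006  0.0003 -0.    ] shift [-0.3311 -0.0024  0.0025]
```

View pics/w4.png

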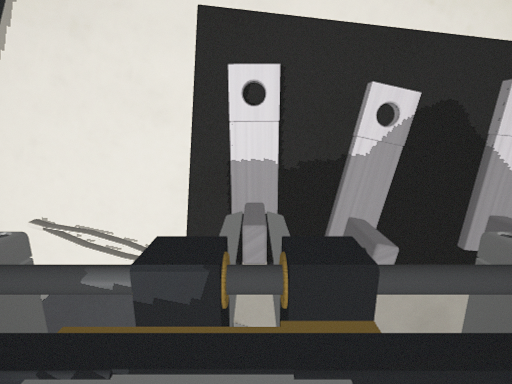

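Run:
```python
from h import *
want([440,50,150],down(np.radians(-97.68)))
want([471.4,257.5,150],down(np.radians(-97.68)))
```

```text
turn [ 1.427e-01  3.000e-04 -1.000e-04] shift [-0.3982 -0.6549 -0.248 ]
turn [ 1.427e-01  3.000e-04 -1.000e-04] shift [-0.3986 -1.2804 -0.5612]
```

```bash
python3 -m handwheel '[[0,0,0,-0.1,0,0,0],[0,0,0,-0.25,0,0,0],[0,0,0,-0.4,0,0,0],[0.03,0,0,-0.4,-0.1,-0.04,0],[0.06,0,0,-0.4,-0.25,-0.1,0],[0.09,0,0,-0.4,-0.4,-0.17,0],[0.12,0,0,-0.4,-0.55,-0.22,0],[0.1427,0,0,-0.4,-0.7,-0.27,0],[0.1427,0,0,-0.4,-0.85,-0.35,0],[0.1427,0,0,-0.4,-0.97,-0.45,0],[0.1427,0,0,-0.4,-0.97,-0.45,0]]'
python3 - <<'E'
from h import *
want([471.4,257.5,150],down(np.radians(-97.68)))
E
```

```text
clock: 6.85
eef_pos: [468.5, 160.7, 149.9]
eef_rot: [0.407, 1.569, -2.865]
wrist_force: [-0.6, -0.5, -2.6]
finger_gap: 13.7
turn [ 0.0009  0.0005 -0.0002] shift [-0.0004 -0.321   0.0326]
```

```bash
python3 -m handwheel '[[0,0,0,0,-0.15,0.015,0],[0,0,0,0,-0.3,0.03,0],[0,0,0,0.1,-0.321,0.033,0],[0,0,0,0.2,-0.321,0.033,0],[0,0,0,0.25,-0.321,0.033,0],[0,0,0,0.25,-0.321,0.033,0]]'
python3 - <<'E'
from h import *
import pickle
c,im=shot('wrist','w5'); pickle.dump(c,open('c5.pkl','wb'))
want([471.4,257.5,59],down(np.radians(-97.68)))
E
```

```text
clock: 7.6
eef_pos: [470.9, 256.8, 74.4]
eef_rot: [0.486, 1.567, -2.787]
wrist_force: [0.4, 0.4, -1.6]
finger_gap: 13.9
turn [ 0.0008  0.0005 -0.0002] shift [ 0.0545 -0.0015  0.0002]
```

View pics/w5.png

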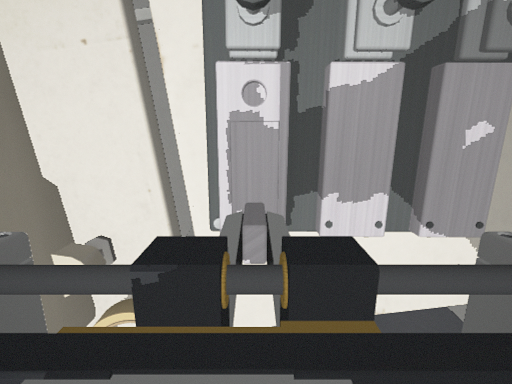

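```bash
python3 -m handwheel '[[0,0,0,0.03,-0.0015,0,0],[0,0,0,0.053,-0.0015,0,0],[0,0,0,0.053,-0.0015,0,0],[0,0,0,0.053,-0.0015,-0.06,0],[0,0,0,0.053,-0.0015,-0.12,0],[0,0,0,0.053,-0.0015,-0.14,0],[0,0,0,0.053,-0.0015,-0.15,0],[0,0,0,0.053,-0.0015,-0.15,0]]'
python3 - <<'E'
from h import *
import pickle
c,im=shot('wrist','w6'); pickle.dump(c,open('c6.pkl','wb'))
want([471.4,257.5,59],down(np.radians(-97.68)))
E
```

```text
clock: 8.65
eef_pos: [515.8, 251.7, 59.4]
eef_rot: [0.391, 1.569, -2.882]
wrist_force: [-0.4, -0.3, -2.0]
finger_gap: 13.7
turn [ 0.0008  0.0005 -0.0002] shift [0.0017 0.0003 0.149 ]
```

View pics/w6.png

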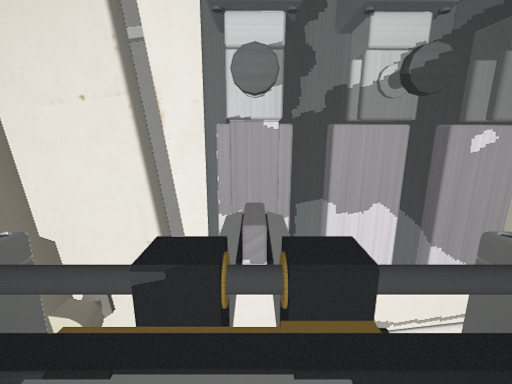

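```bash
for i in 1; do python3 -m handwheel '[[0,0,0,0,0,-0.01,0],[0,0,0,0,0,-0.018,0],[0,0,0,0,0,-0.02,0],[0,0,0,0,0,-0.02,0]]';done
```

```text
clock: 9.2
eef_pos: [521.3, 251.0, 59.3]
eef_rot: [0.355, 1.568, -2.918]
wrist_force: [-3.8, 1.4, -1.1]
finger_gap: 13.5
```

```bash
python3 -m handwheel '[[0,0,0,0.003,0,-0.006,0],[0,0,0,0.003,0,-0.01,0],[0,0,0,0.003,0,-0.01,0],[0,0,0,0.003,0,-0.01,0]]'
```

```text
clock: 9.7
eef_pos: [521.8, 251.0, 58.1]
eef_rot: [0.256, 1.562, -3.016]
wrist_force: [-21.6, 3.1, 9.1]
finger_gap: 14.0
```

```bash
python3 -m handwheel '[[0,0,0,0.002,0,0.0015,0],[0,0,0,0.002,0,0.0015,0],[0,0,0,0.002,0,0.0015,0.35],[0,0,0,0.002,0,0.0015,0.35],[0,0,0,0.002,0,0.0015,0.35],[0,0,0,-0.12,0,0,0.35],[0,0,0,-0.3,0,0,0.35],[0,0,0,-0.3,0,0,0.35]]'
python3 - <<'E'
from h import *
import pickle
c,im=shot('wrist','w7'); pickle.dump(c,open('c7.pkl','wb'))
want([607.2,239.2,104],down(np.radians(-97.68)))
E
```

```text
clock: 10.7
eef_pos: [524.3, 251.7, 152.2]
eef_rot: [-0.709, 1.569, 2.302]
wrist_force: [-0.1, -0.4, -0.5]
finger_gap: 32.6
turn [ 0.0009  0.0017 -0.0002] shift [ 0.1504  0.0032 -0.2834]
```

View pics/w7.png

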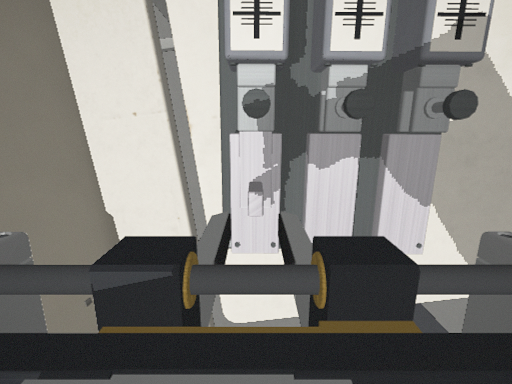

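```bash
python3 - <<'E'
from h import *
import pickle
c=pickle.load(open('c7.pkl','rb')); print(ray(c,256,101.5,93))
E
python3 -m handwheel '[[0,0,0,0,0.001,-0.12,0],[0,0,0,0,0.002,-0.24,0],[0,0,0,0.05,0.0032,-0.2834,0],[0,0,0,0.12,0.0032,-0.2834,0],[0,0,0,0.12,0.0032,-0.2834,0]]';python3 - <<'E'
from h import *
import pickle
c,im=shot('wrist','w8'); pickle.dump(c,open('c8.pkl','wb'))
want([607.2,239.2,72],down(np.radians(-97.68)))
E
```

```text
[608.14815294 239.00091695  93.        ]
clock: 11.38
eef_pos: [606.0, 238.7, 110.0]
eef_rot: [0.274, 1.561, -2.999]
wrist_force: [-0.1, -0.9, 0.3]
finger_gap: 0.7
turn [ 0.0009  0.0024 -0.0006] shift [ 0.1324 -0.0009 -0.0029]
```

View pics/w8.png

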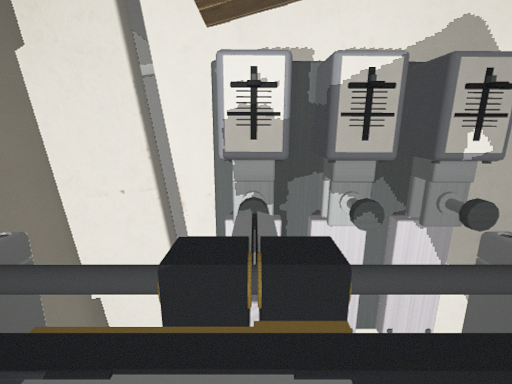

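```bash
python3 -m handwheel '[[0,0,0,0.025,-0.001,-0.003,0],[0,0,0,0.05,-0.001,-0.003,0],[0,0,0,0.07,-0.001,-0.003,0],[0,0,0,0.085,-0.001,-0.003,0],[0,0,0,0.1,-0.001,-0.003,0],[0,0,0,0.11,-0.001,-0.003,0],[0,0,0,0.117,-0.001,-0.003,0],[0,0,0,0.12,-0.001,-0.003,0],[0,0,0,0.12,-0.001,-0.003,0]]'
```

```text
clock: 12.55
eef_pos: [607.3, 239.2, 75.7]
eef_rot: [0.222, 1.563, -3.051]
wrist_force: [0.9, 1.8, 2.5]
finger_gap: 0.5
```

```bash
python3 -m handwheel '[[0,0,0,0.006,0,0,0],[0,0,0,0.01,0,0,0],[0,0,0,0.01,0,0,0]]'
python3 - <<'E'
from h import *
want([520.9,250.9,150],down(np.radians(-97.68)))
want([520.9,250.9,58.5],down(np.radians(-97.68)))
E
```

```text
clock: 12.92
eef_pos: [607.5, 239.3, 74.9]
eef_rot: [0.174, 1.564, -3.099]
wrist_force: [-6.5, -1.5, 21.3]
finger_gap: 0.6
turn [ 0.0009  0.0021 -0.0004] shift [-2.485e-01 -2.000e-04  2.928e-01]
turn [ 0.0009  0.0021 -0.0004] shift [ 0.0565 -0.0005  0.2908]
```

```bash
python3 -m handwheel '[[0,0,0,-0.1,0,0,0],[0,0,0,-0.15,0,0.05,0.35],[0,0,0,-0.15,0,0.18,0.35],[0,0,0,-0.15,0,0.291,0.35],[0,0,0,-0.12,0,0.291,0.35],[0,0,0,-0.05,0,0.291,0.35],[0,0,0,0.05,0,0.291,0.35],[0,0,0,0.056,0,0.291,0.35],[0,0,0,0.056,0,0.291,0.35]]';python3 - <<'E'
from h import *
import pickle
c,im=shot('wrist','w9'); pickle.dump(c,open('c9.pkl','wb'))
want([520.9,250.9,58.5],down(np.radians(-97.68)))
E
```

```text
clock: 14.05
eef_pos: [521.3, 250.7, 59.1]
eef_rot: [0.179, 1.564, -3.094]
wrist_force: [0.1, 0.9, 0.2]
finger_gap: 32.7
turn [ 0.0009  0.0018 -0.0002] shift [ 0.0035 -0.      0.002 ]
```

View pics/w9.png

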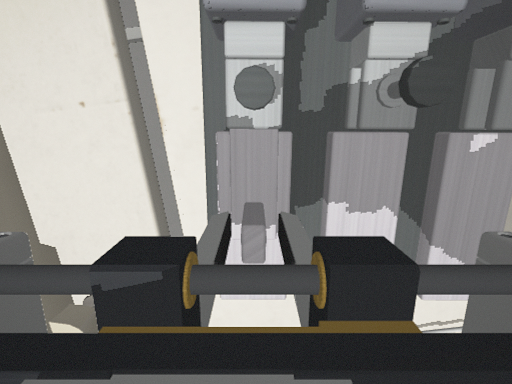

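```bash
python3 -m handwheel '[[0,0,0,0,0,0,0],[0,0,0,0,0,0,0],[0,0,0,0,0,0,0],[0,0,0,0,0,0.01,0],[0,0,0,0,0,0.02,0],[0,0,0,0,0,0.03,0],[0,0,0,0,0,0.04,0],[0,0,0,0,0,0.05,0],[0,0,0,0,0,0.05,0],[0,0,0,0,0,0.05,0]]' 58
```

```text
clock: 15.35
eef_pos: [507.3, 252.9, 60.2]
eef_rot: [-0.033, 1.567, 2.978]
wrist_force: [6.1, -1.4, 3.8]
finger_gap: 14.2
```

```bash
python3 -m handwheel '[[0,0,0,0,0,0.01,0],[0,0,0,0,0,0.018,0],[0,0,0,0,0,0.026,0],[0,0,0,0,0,0.03,0],[0,0,0,0,0,0.03,0]]';python3 - <<'E'
from h import *
import pickle
c,im=shot('wrist','w10'); pickle.dump(c,open('c10.pkl','wb'))
want([520.9,250.9,59.5],down(np.radians(-97.68)))
E
```

```text
clock: 15.98
eef_pos: [499.1, 254.0, 60.2]
eef_rot: [-0.425, 1.569, 2.585]
wrist_force: [9.2, -1.1, -1.1]
finger_gap: 13.5
turn [0.0009 0.0004 0.0002] shift [ 0.0024  0.0006 -0.0733]
```

View pics/w10.png

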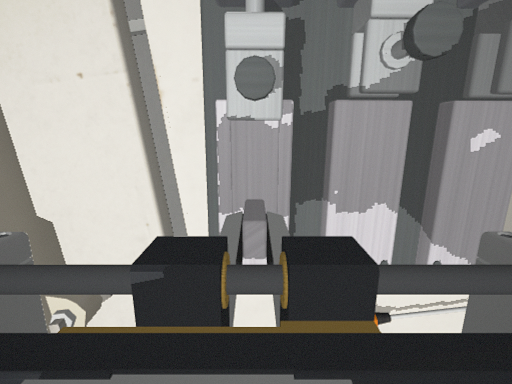

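```bash
python3 -m handwheel '[[0,0,0,0,0,-0.02,0],[0,0,0,0,0,-0.04,0],[0,0,0,0,0,-0.06,0],[0,0,0,0,0,-0.067,0],[0,0,0,0,0,-0.067,0],[0,0,0,0,0,-0.067,0.35],[0,0,0,0,0,-0.067,0.35],[0,0,0,0,0,-0.067,0.35],[0,0,0,-0.15,0,-0.067,0.35],[0,0,0,-0.3,0,-0.067,0.35],[0,0,0,-0.3,0,-0.067,0.35]]';python3 - <<'E'
from h import *
import pickle
c,im=shot('wrist','w11'); pickle.dump(c,open('c11.pkl','wb'))
cv2.imwrite('pics/w11a.png',cv2.resize(im[0:140,200:500],None,fx=2.6,fy=2.6,interpolation=cv2.INTER_CUBIC))
want([420,-215,200],down(np.radians(-80)))
E
```

```text
clock: 17.4
eef_pos: [520.4, 251.8, 153.6]
eef_rot: [-2.39, 1.566, 0.62]
wrist_force: [-0.0, -1.1, 0.2]
finger_gap: 32.8
turn [-0.0973 -0.0003  0.0005] shift [-0.1654  1.5845  0.1254]
```

View pics/w11a.png

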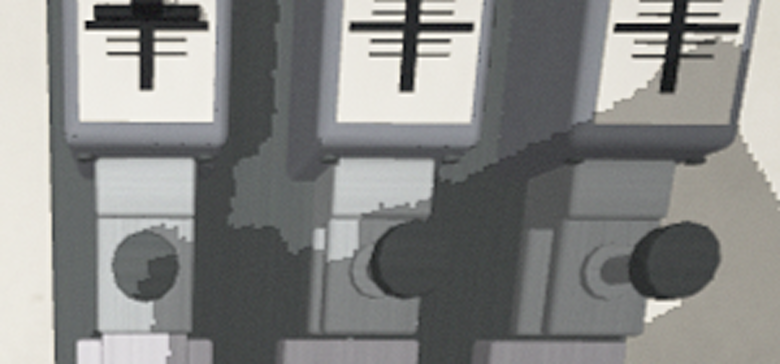

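```bash
python3 -m handwheel '[[0,0,0,0,0.05,-0.18,0.35],[0,0,0,0,0.1,-0.33,0.35],[0,0,0,0,0.1,-0.33,0.35]]';python3 - <<'E'
from h import *
import pickle
c,im=shot('wrist','w12'); pickle.dump(c,open('c12.pkl','wb'))
cv2.imwrite('pics/w12a.png',cv2.resize(im[20:220,200:460],None,fx=3,fy=3,interpolation=cv2.INTER_CUBIC))
want([420,-215,200],down(np.radians(-80)))
E
```

```text
clock: 17.82
eef_pos: [614.9, 206.8, 148.6]
eef_rot: [-0.203, 1.569, 2.805]
wrist_force: [-0.1, 0.4, 0.2]
finger_gap: 32.6
turn [-0.0978  0.0007  0.0003] shift [-0.1701  1.4824  0.4536]
```

View pics/w12a.png

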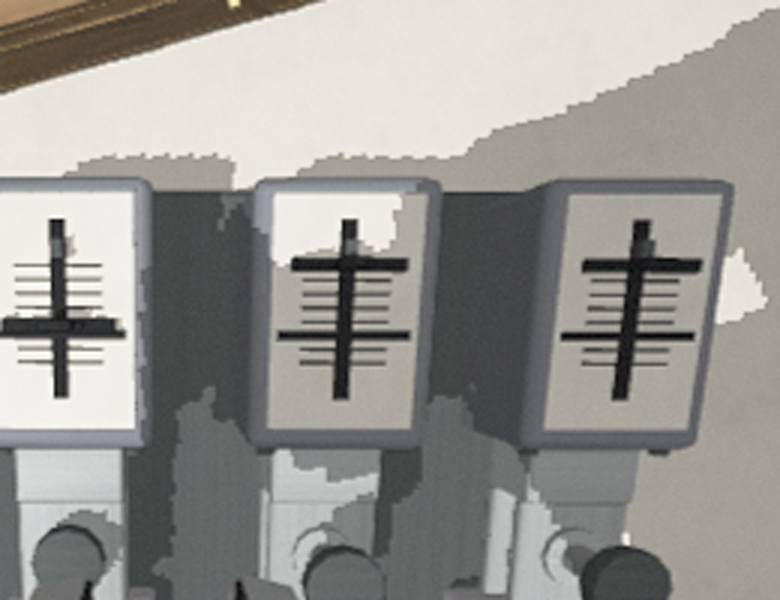

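Run:
```python
from h import *
im=cv2.imread('pics/w12.png');g=cv2.cvtColor(im,cv2.COLOR_BGR2GRAY)
cv2.imwrite('pics/w12b.png',cv2.resize(im[80:160,195:350],None,fx=5,fy=7,interpolation=cv2.INTER_NEAREST))
for u in (206,209,231,233,302,306,323,326,333):
    print(u,g[100:146,u])
```

```text
206 [237 238 238 238 237 238 241 228 138 246 241 238 189 156 244 243 235 146
 187 242 241 227 132 242 210 195  57  54  57  56  46  48  92 199 243 189
 156 243 241 231 127 223 241 239 239 239]
209 [238 238 238 239 239 240 241 230 137 247 242 239 189 159 246 243 237 151
 191 244 242 229 133 246 245 239  53  54  53  50  42  54  90 202 244 193
 158 245 242 232 128 224 242 240 238 240]
231 [238 238 238 238 238 238 240 231  97 219 242 237 187 157 245 242 235 149
 188 243 242 231 128 225 247 220  54  52  56  49  44  50  93 195 245 229
 135 246 242 237 146 190 244 240 239 240]
233 [237 237 238 238 238 238 240 230 132 230 241 236 193 182 243 240 235 169
 200 241 240 230 137 219 239 155  59  53  55  50  48  48  90 194 246 228
 142 244 241 235 142 190 244 240 240 239]
302 [235 234 235 230 169 161  57  30  38  30  95 183 158  85 178 177 169 123
  99 178 176 161  70 124 174 173 156  87 179 165  93  27  43 106 180 156
  79 171 174 163  83 103 176 169 172 171]
306 [236 237 231 168 175 166  59  31  31  22  98 183 158  89 181 178 168 124
  99 179 178 159  69 124 178 174 154  88 179 162  93  24  40 107 182 158
  67 150 175 160  87 102 173 173 166 168]
323 [237 230 162 169 162  99  36  33  32  25  98 178 157  61 149 175 167 122
  99 176 175 161  96 120 173 171 153  89 178 160  88  29  41 108 176 155
  82 147 175 164 120  98 176 175 168 173]
326 [235 236 235 219 171 160  55  37  34  31  97 182 156  66 145 177 169 121
 101 177 173 162  94 122 174 172 150  87 175 163  89  28  41 107 178 155
  82 147 175 166 120 101 178 174 174 173]
333 [171 172 170 171 174 161  55  30  32  27  73 149 175 170 172 173 172 171
 173 168 167 169 168 168 167 170 170 170 172 163  89  25  43 110 179 172
 169 172 171 170 169 170 170 166 169 169]
```

View pics/w12b.png

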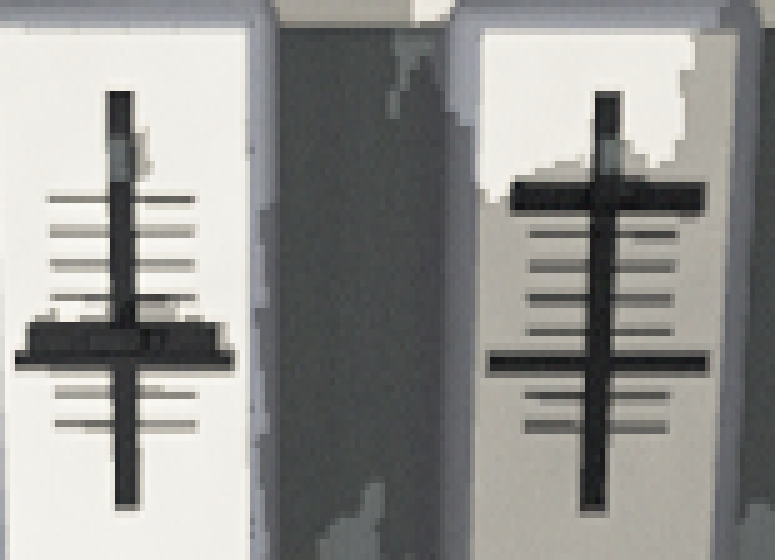

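```bash
python3 -m handwheel '[[0,0,0,-0.1,0.1,0.2,0.45],[0,0,0,-0.25,0.2,0.4,0.45],[-0.03,0,0,-0.33,0.4,0.45,0.45],[-0.06,0,0,-0.33,0.6,0.45,0.45],[-0.097,0,0,-0.33,0.8,0.45,0.45],[-0.097,0,0,-0.33,0.99,0.45,0.45],[-0.097,0,0,-0.33,0.99,0.45,0.45]]';python3 - <<'E'
from h import *
want([420,-215,270],down(np.radians(-80)))
E
```

```text
clock: 18.75
eef_pos: [439.4, -70.6, 247.5]
eef_rot: [-0.466, 1.568, 2.844]
wrist_force: [0.1, 0.3, -0.2]
finger_gap: 42.2
turn [-0.0017  0.0009  0.0004] shift [-0.0754  0.4636  0.145 ]
```

```bash
python3 -m handwheel '[[0,0,0,-0.04,0.2,0.07,0.45],[0,0,0,-0.075,0.4,0.145,0.45],[0,0,0,-0.075,0.463,0.145,0.45],[0,0,0,-0.075,0.463,0.145,0.45]]';python3 - <<'E'
from links import *
c,im=shot('wrist','w13')
links(c,im,140,360,55,180)
E
```

```text
clock: 19.25
eef_pos: [419.9, -214.6, 269.1]
eef_rot: [-0.586, 1.566, 2.724]
wrist_force: [0.1, -0.1, -0.0]
finger_gap: 42.0
eye [ 527.  -223.3] px (272.2, 100.1) yaw 6.1 offs -0.26 len -106.2 19.3 post [ 440.4 -232.5]
eye [ 472.3 -337.6] px (337.5, 149.0) yaw -164.4 offs -3.01 len -110.4 14.7 post [ 556.1 -314.3]
eye [ 559.1 -311.9] px (334.5, 88.2) yaw 12.6 offs -0.81 len -104.8 19.1 post [ 474.2 -330.8]
```

View pics/w13.png

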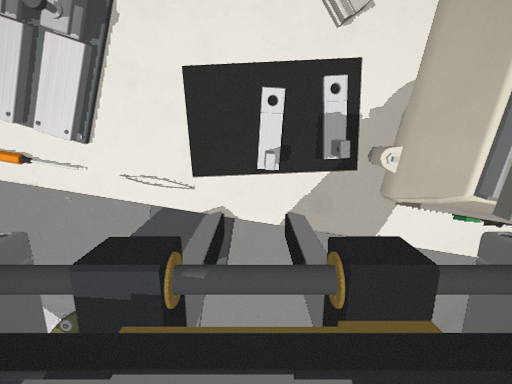

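Run:
```python
from h import *
want([440.5,-232.6,100],down(np.radians(-83.8)));want([440.5,-232.6,31],down(np.radians(-83.8)))
```

```text
turn [0.0194 0.0012 0.0008] shift [ 0.5634  0.0751 -0.0589]
turn [0.0194 0.0012 0.0008] shift [ 0.7934  0.0757 -0.0597]
```

```bash
python3 -m handwheel '[[0.0194,0.001,0,0.2,0.075,-0.059,0.45],[0.0194,0.001,0,0.38,0.075,-0.059,0.45],[0.0194,0.001,0,0.54,0.075,-0.059,0.45],[0.0194,0.001,0,0.563,0.075,-0.059,0.45],[0.0194,0.001,0,0.6,0.075,-0.059,0.45],[0.0194,0.001,0,0.72,0.075,-0.06,0.45],[0.0194,0.001,0,0.79,0.075,-0.06,0.45],[0.0194,0.001,0,0.79,0.075,-0.06,0.45],[0.0194,0.001,0,0.79,0.075,-0.06,0],[0.0194,0.001,0,0.79,0.075,-0.06,0],[0.0194,0.001,0,0.79,0.075,-0.06,0],[0.0194,0.001,0,0.79,0.075,-0.06,0]]' 58
python3 - <<'E'
from h import *
shot('wrist','w14')
want([459,173,150],down(np.radians(-97.68)))
E
```

```text
clock: 20.8
eef_pos: [440.8, -232.6, 32.7]
eef_rot: [-1.673, 1.569, 1.577]
wrist_force: [-1.1, 0.3, 6.4]
finger_gap: 13.8
turn [0.0771 0.     0.0006] shift [-0.3887 -1.3384 -0.2062]
```

View pics/w14.png

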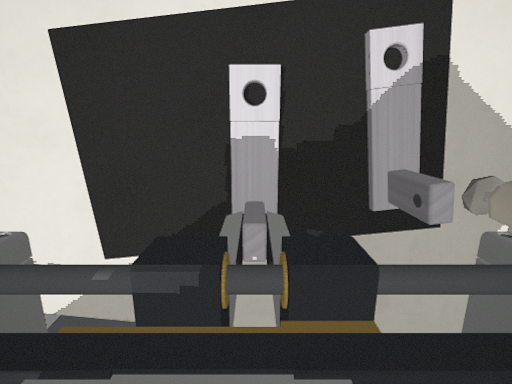

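```bash
python3 -m handwheel '[[0,0,0,-0.1,0,0,0],[0,0,0,-0.25,0,0,0],[0,0,0,-0.39,0,0,0],[0.02,0,0,-0.39,-0.1,-0.04,0],[0.04,0,0,-0.39,-0.25,-0.07,0],[0.06,0,0,-0.39,-0.4,-0.1,0],[0.077,0,0,-0.39,-0.55,-0.12,0],[0.077,0,0,-0.39,-0.7,-0.15,0],[0.077,0,0,-0.39,-0.85,-0.18,0],[0.077,0,0,-0.39,-0.97,-0.2,0],[0.077,0,0,-0.39,-0.97,-0.2,0]]'
python3 - <<'E'
from h import *
want([460,173.5,76],down(np.radians(-97.68)))
E
```

```text
clock: 22.22
eef_pos: [468.8, 64.7, 150.0]
eef_rot: [-1.132, 1.569, 1.879]
wrist_force: [-0.7, -0.8, -2.9]
finger_gap: 13.9
turn [0.001  0.0003 0.0006] shift [ 0.2475 -0.3553  0.0761]
```

```bash
python3 -m handwheel '[[0,0,0,0,-0.15,0.03,0],[0,0,0,0,-0.3,0.06,0],[0,0,0,0,-0.355,0.076,0],[0,0,0,0.1,-0.355,0.076,0],[0,0,0,0.2,-0.355,0.076,0],[0,0,0,0.248,-0.355,0.076,0],[0,0,0,0.248,-0.355,0.076,0]]'
python3 - <<'E'
from h import *
shot('wrist','w15')
want([460,173.5,60.2],down(np.radians(-97.68)))
E
```

```text
clock: 23.1
eef_pos: [459.9, 172.8, 75.5]
eef_rot: [-0.513, 1.568, 2.497]
wrist_force: [-0.4, -0.3, -0.9]
finger_gap: 13.6
turn [0.0009 0.0002 0.0006] shift [ 0.0537 -0.0012  0.0014]
```

View pics/w15.png

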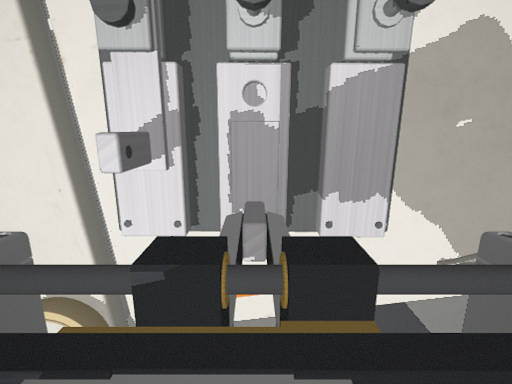

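```bash
python3 -m handwheel '[[0,0,0,0.03,-0.0012,0,0],[0,0,0,0.051,-0.0012,0,0],[0,0,0,0.051,-0.0012,0,0],[0,0,0,0.051,-0.0012,-0.06,0],[0,0,0,0.051,-0.0012,-0.12,0],[0,0,0,0.051,-0.0012,-0.14,0],[0,0,0,0.051,-0.0012,-0.153,0],[0,0,0,0.051,-0.0012,-0.163,0],[0,0,0,0.051,-0.0012,-0.166,0],[0,0,0,0.051,-0.0012,-0.166,0]]'
```

```text
clock: 24.4
eef_pos: [509.5, 167.0, 61.0]
eef_rot: [-1.049, 1.569, 1.961]
wrist_force: [-1.4, 0.2, -2.0]
finger_gap: 13.7
```

```bash
python3 -m handwheel '[[0,0,0,0.003,0,-0.004,0],[0,0,0,0.003,0,-0.008,0],[0,0,0,0.003,0,-0.01,0],[0,0,0,0.003,0,-0.01,0]]'
```

```text
clock: 24.9
eef_pos: [509.9, 167.0, 60.0]
eef_rot: [-0.121, 1.564, 2.89]
wrist_force: [-22.4, 1.9, 12.9]
finger_gap: 13.6
```

Home. Release, rise, close, go over pin 2.

```bash
python3 -m handwheel '[[0,0,0,0.002,0,0.0015,0],[0,0,0,0.002,0,0.0015,0],[0,0,0,0.002,0,0.0015,0.35],[0,0,0,0.002,0,0.0015,0.35],[0,0,0,0.002,0,0.0015,0.35],[0,0,0,-0.12,0,0,0.35],[0,0,0,-0.25,0,0,0.35],[0,0,0,-0.25,0,0,0.35]]'
python3 - <<'E'
from h import *
c,im=shot('wrist','w16')
want([595.8,155,110],down(np.radians(-97.68)))
E
```

```text
clock: 25.9
eef_pos: [511.7, 167.2, 137.6]
eef_rot: [-0.871, 1.567, 2.14]
wrist_force: [-0.8, -0.9, -0.6]
finger_gap: 33.0
turn [0.001  0.0016 0.0005] shift [ 0.0843  0.0027 -0.2863]
```

View pics/w16.png

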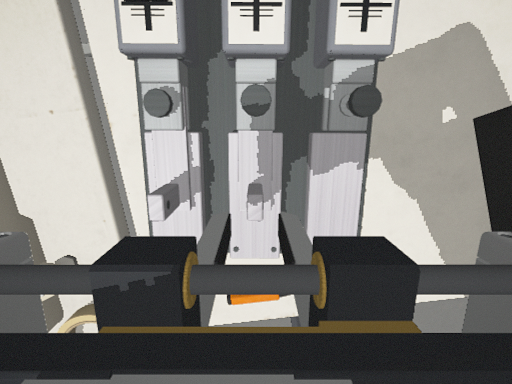

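```bash
python3 -m handwheel '[[0,0,0,0,0.001,-0.12,0],[0,0,0,0,0.002,-0.24,0],[0,0,0,0.03,0.0027,-0.286,0],[0,0,0,0.08,0.0027,-0.286,0],[0,0,0,0.11,0.0027,-0.286,0],[0,0,0,0.135,0.0027,-0.286,0],[0,0,0,0.155,0.0027,-0.286,0],[0,0,0,0.17,0.0027,-0.286,0],[0,0,0,0.185,0.0027,-0.286,0],[0,0,0,0.2,0.0027,-0.286,0],[0,0,0,0.21,0.0027,-0.286,0],[0,0,0,0.213,0.0027,-0.286,0]]'; python3 -m handwheel '[[0,0,0,0.005,0,0,0],[0,0,0,0.008,0,0,0],[0,0,0,0.008,0,0,0]]'
python3 - <<'E'
from h import *
want([509.5,166.9,59.5],down(np.radians(-97.68)))
E
```

```text
clock: 27.45
eef_pos: [595.9, 155.4, 74.6]
eef_rot: [-0.609, 1.567, 2.402]
wrist_force: [-18.7, -2.3, 40.9]
finger_gap: 0.9
clock: 27.82
eef_pos: [596.0, 155.5, 74.8]
eef_rot: [-0.784, 1.567, 2.227]
wrist_force: [-16.5, -3.2, 30.9]
finger_gap: 0.3
turn [0.0011 0.0008 0.0008] shift [ 5.160e-02 -1.000e-04  2.906e-01]
```

Seated (tip at 66.8). Lift, back to post, grip and tug, in stages.

```bash
python3 -m handwheel '[[0,0,0,-0.1,0,0,0],[0,0,0,-0.15,0,0.05,0.35],[0,0,0,-0.15,0,0.18,0.35],[0,0,0,-0.15,0,0.291,0.35],[0,0,0,-0.12,0,0.291,0.35],[0,0,0,-0.05,0,0.291,0.35],[0,0,0,0.045,0,0.291,0.35],[0,0,0,0.05,0,0.291,0.35],[0,0,0,0.05,0,0.291,0],[0,0,0,0.05,0,0.291,0],[0,0,0,0.05,0,0.291,0],[0,0,0,0.05,0,0.291,0]]'
```

```text
clock: 29.32
eef_pos: [510.0, 167.0, 60.9]
eef_rot: [-1.321, 1.568, 1.69]
wrist_force: [0.4, 0.4, 6.2]
finger_gap: 13.7
```

```bash
python3 -m handwheel '[[0,0,0,0,0,0.01,0],[0,0,0,0,0,0.02,0],[0,0,0,0,0,0.03,0],[0,0,0,0,0,0.04,0],[0,0,0,0,0,0.05,0],[0,0,0,0,0,0.06,0],[0,0,0,0,0,0.06,0],[0,0,0,0,0,0.06,0]]'
```

```text
clock: 30.32
eef_pos: [492.4, 169.3, 60.9]
eef_rot: [-1.627, 1.567, 1.384]
wrist_force: [6.4, -1.6, -2.3]
finger_gap: 13.6
```

```bash
python3 -m handwheel '[[0,0,0,0,0,0.01,0],[0,0,0,0,0,0.018,0],[0,0,0,0,0,0.026,0],[0,0,0,0,0,0.026,0],[0,0,0,0,0,0.026,0]]'
```

```text
clock: 30.95
eef_pos: [485.5, 170.2, 61.0]
eef_rot: [-2.164, 1.566, 0.847]
wrist_force: [11.1, -1.0, -5.7]
finger_gap: 13.6
```

```bash
python3 -m handwheel '[[0,0,0,0,0,-0.02,0],[0,0,0,0,0,-0.04,0],[0,0,0,0,0,-0.06,0],[0,0,0,0,0,-0.075,0],[0,0,0,0,0,-0.075,0],[0,0,0,0,0,-0.075,0.35],[0,0,0,0,0,-0.075,0.35],[0,0,0,0,0,-0.075,0.35],[0,0,0,-0.15,0,-0.075,0.35],[0,0,0,-0.3,0,-0.2,0.35],[0,0,0,-0.3,0,-0.38,0.35],[0,0,0,-0.3,0,-0.38,0.35]]';python3 - <<'E'
from h import *
c,im=shot('wrist','w17')
cv2.imwrite('pics/w17a.png',cv2.resize(im[20:220,120:380],None,fx=3,fy=3,interpolation=cv2.INTER_CUBIC))
want([420,-215,270],down(np.radians(-80)))
E
```

```text
clock: 32.45
eef_pos: [600.0, 154.3, 150.5]
eef_rot: [-2.143, 1.566, 0.866]
wrist_force: [-0.9, 0.7, -0.2]
finger_gap: 32.4
turn [-0.0974 -0.0005  0.001 ] shift [-0.4039  1.2984  0.4277]
```

View pics/w17a.png

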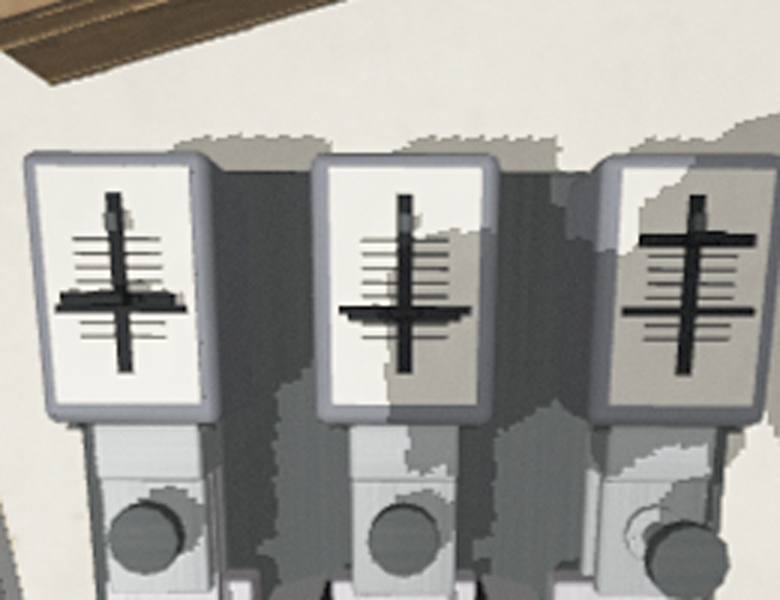

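```bash
python3 -m handwheel '[[0,0,0,-0.1,0.1,0.2,0.45],[0,0,0,-0.25,0.2,0.4,0.45],[-0.03,0,0,-0.4,0.4,0.42,0.45],[-0.06,0,0,-0.4,0.6,0.43,0.45],[-0.097,0,0,-0.4,0.8,0.43,0.45],[-0.097,0,0,-0.4,0.99,0.43,0.45],[-0.097,0,0,-0.4,0.99,0.43,0.45]]';python3 - <<'E'
from h import *
want([450,-270,270],down(np.radians(-78)))
E
```

```text
clock: 33.38
eef_pos: [429.8, -125.1, 269.0]
eef_rot: [-2.221, 1.567, 1.091]
wrist_force: [0.1, 0.3, 0.7]
finger_gap: 42.2
turn [-0.0124 -0.0007  0.0009] shift [-0.0045  0.4874  0.0155]
```

```bash
python3 -m handwheel '[[-0.012,0,0,0,0.2,0.01,0.45],[-0.012,0,0,0,0.4,0.015,0.45],[-0.012,0,0,0,0.487,0.015,0.45],[-0.012,0,0,0,0.487,0.015,0.45]]';python3 - <<'E'
from links import *
c,im=shot('wrist','w18')
links(c,im,140,360,45,200)
E
```

```text
clock: 33.88
eef_pos: [449.4, -270.2, 267.9]
eef_rot: [-1.918, 1.567, 1.43]
wrist_force: [-0.1, 0.2, -0.2]
finger_gap: 42.1
eye [ 559.5 -312.7] px (297.3, 104.5) yaw 12.9 offs -0.31 len -106.4 19.3 post [ 474.7 -332. ]
```

View pics/w18.png

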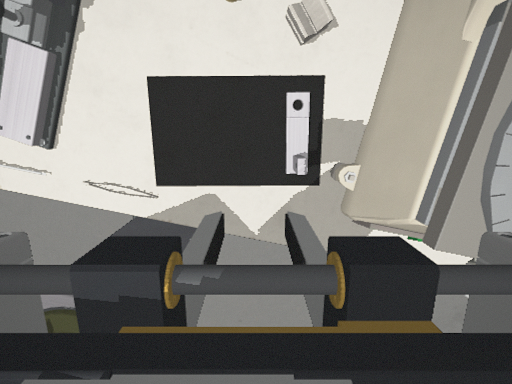

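Run:
```python
from h import *
want([474.6,-331.5,110],down(np.radians(12.7)));want([474.6,-331.5,31],down(np.radians(12.7)))
# microscope base edge estimate from top view
c=calibration('top')
for z in (0,120,150): print(ray(c,388,230,z).round(0),ray(c,388,180,z).round(0))
```

```text
turn [-5.044e-01 -1.300e-03  5.000e-04] shift [ 0.5266  0.2222 -0.038 ]
turn [-5.044e-01 -1.300e-03  5.000e-04] shift [ 0.79    0.2231 -0.0376]
[ 504. -431.    0.] [ 651. -435.    0.]
[ 495. -385.  120.] [ 626. -388.  120.]
[ 493. -373.  150.] [ 620. -377.  150.]
```

Run:
```python
from h import *
c=calibration('top');w=calibration('wrist')
im=cv2.imread('pics/top0.png');cv2.imwrite('pics/t_ms.png',cv2.resize(im[150:300,350:480],None,fx=5,fy=4,interpolation=cv2.INTER_CUBIC))
im=cv2.imread('pics/w18.png');cv2.imwrite('pics/w18m.png',cv2.resize(im[0:235,310:512],None,fx=3,fy=2.5,interpolation=cv2.INTER_CUBIC))
```

```text
(no output)
```

View pics/t_ms.png

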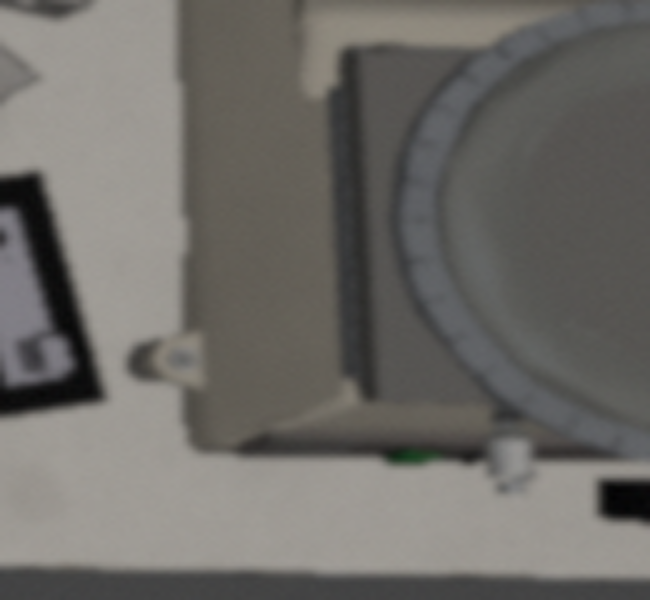

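View pics/w18m.png

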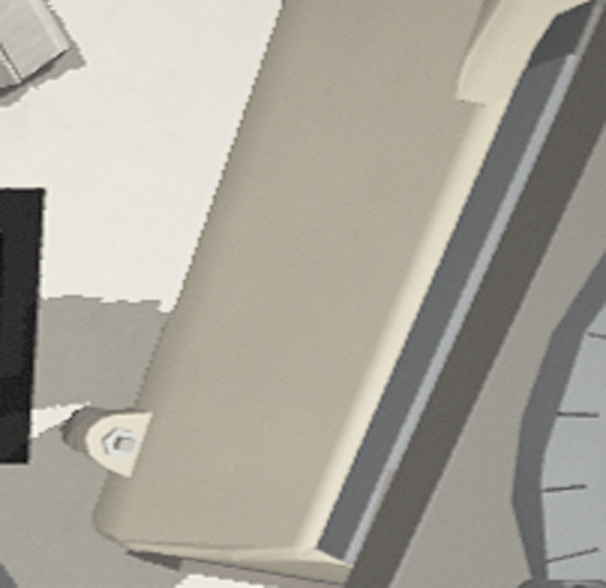

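Run:
```python
from h import *
c=calibration('top');w=calibration('wrist')
def tri(a,b):
    best=min(((np.linalg.norm(ray(c,*a,z)-ray(w,*b,z)),z) for z in range(0,300,2)))
    print(best,ray(c,*a,best[1]).round(),ray(w,*b,best[1]).round())
tri((386.4,239.3),(350,176))       # bracket nut
tri((350+352/5,150+385/4),(310+310/3,545/2.5)) # front end of wall top corner
tri((350+190/5,150+445/4),(310+98/3,520/2.5))
tri((350+302/5,150+95/4),(310+462/3,100/2.5))
```

```text
(np.float64(0.7320798447746888), 52) [ 475. -406.   52.] [ 475. -405.   52.]
(np.float64(3.5280726662846016), 150) [ 455. -453.  150.] [ 453. -450.  150.]
(np.float64(0.17279175844579278), 2) [ 415. -427.    2.] [ 415. -428.    2.]
(np.float64(3.168713202746264), 148) [ 638. -436.  148.] [ 636. -438.  148.]
```

Run:
```python
from h import *
want([474.6,-331.5,31.5],down(np.radians(-77.3)))
```

```text
turn [-0.0044 -0.0005  0.0011] shift [ 0.7883  0.2231 -0.0376]
```

```bash
python3 -m handwheel '[[0,0,0,0.15,0.12,-0.03,0.4],[-0.004,0,0.001,0.3,0.22,-0.037,0.4],[-0.004,0,0.001,0.45,0.223,-0.037,0.4],[-0.004,0,0.001,0.56,0.223,-0.037,0.4],[-0.004,0,0.001,0.56,0.223,-0.037,0.4]]'
python3 - <<'E'
from h import *
want([474.6,-331.5,31.5],down(np.radians(-77.3)))
shot('wrist','w19')
E
```

```text
clock: 34.55
eef_pos: [473.6, -329.6, 98.5]
eef_rot: [-1.345, 1.567, 2.018]
wrist_force: [-0.6, 0.1, 1.2]
finger_gap: 37.4
turn [-0.      0.0003  0.0011] shift [ 0.2234  0.0076 -0.0022]
```

View pics/w19.png

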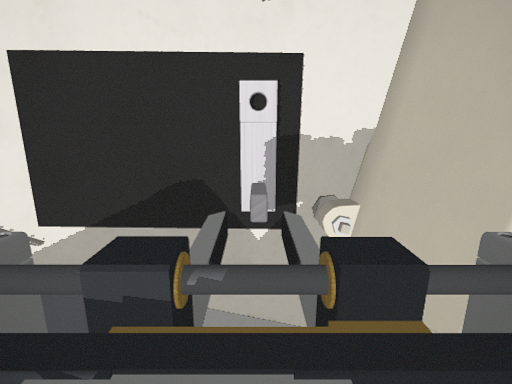

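```bash
python3 -m handwheel '[[0,0,0,0.1,0.0075,-0.002,0.4],[0,0,0,0.2,0.0075,-0.002,0.4],[0,0,0,0.223,0.0075,-0.002,0.4],[0,0,0,0.223,0.0075,-0.002,0.4],[0,0,0,0.223,0.0075,-0.002,0],[0,0,0,0.223,0.0075,-0.002,0],[0,0,0,0.223,0.0075,-0.002,0],[0,0,0,0.223,0.0075,-0.002,0]]' 58
python3 - <<'E'
from h import *
want([448.6,89.1,150],down(np.radians(-97.68)))
E
```

```text
clock: 35.6
eef_pos: [475.8, -332.7, 34.3]
eef_rot: [-2.975, 1.569, 0.388]
wrist_force: [-1.3, 0.9, 5.6]
finger_gap: 13.4
turn [ 0.1132 -0.0005  0.0002] shift [-0.3849 -1.3916 -0.2212]
```

```bash
python3 -m handwheel '[[0,0,0,-0.1,0,0,0],[0,0,0,-0.25,0,0,0],[0,0,0,-0.385,0,0,0],[0.02,0,0,-0.385,-0.1,-0.03,0],[0.04,0,0,-0.385,-0.25,-0.05,0],[0.06,0,0,-0.385,-0.4,-0.08,0],[0.08,0,0,-0.385,-0.55,-0.1,0],[0.1,0,0,-0.385,-0.7,-0.13,0],[0.113,0,0,-0.385,-0.85,-0.15,0],[0.113,0,0,-0.385,-0.98,-0.16,0],[0.113,0,0,-0.385,-0.98,-0.16,0]]'
python3 - <<'E'
from h import *
want([448.6,89.1,78],down(np.radians(-97.68)))
E
```

```text
clock: 36.98
eef_pos: [457.4, -33.6, 149.9]
eef_rot: [-2.461, 1.569, 0.55]
wrist_force: [-0.1, 0.1, -0.4]
finger_gap: 13.4
turn [ 0.0011 -0.0004  0.0003] shift [ 0.2401 -0.4014  0.0827]
```

```bash
python3 -m handwheel '[[0,0,0,0,-0.15,0.03,0],[0,0,0,0,-0.3,0.06,0],[0,0,0,0,-0.4,0.083,0],[0,0,0,0.1,-0.401,0.083,0],[0,0,0,0.2,-0.401,0.083,0],[0,0,0,0.24,-0.401,0.083,0],[0,0,0,0.24,-0.401,0.083,0]]'
python3 - <<'E'
from h import *
shot('wrist','w20')
want([448.6,89.1,62],down(np.radians(-97.68)))
E
```

```text
clock: 37.85
eef_pos: [448.5, 88.5, 77.9]
eef_rot: [-1.897, 1.57, 1.113]
wrist_force: [-0.6, -0.5, -0.7]
finger_gap: 13.8
turn [ 0.0009 -0.0005  0.0004] shift [ 0.0553 -0.0012  0.0013]
```

View pics/w20.png

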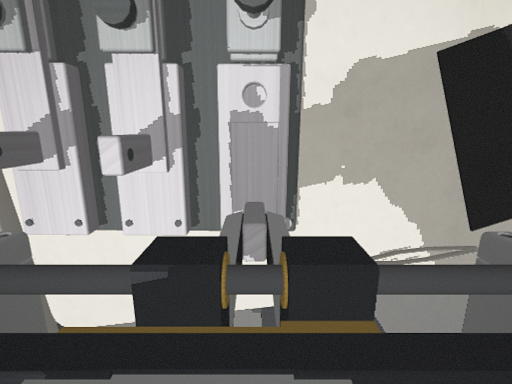

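```bash
python3 -m handwheel '[[0,0,0,0.03,-0.0012,0,0],[0,0,0,0.052,-0.0012,0,0],[0,0,0,0.052,-0.0012,0,0],[0,0,0,0.052,-0.0012,-0.06,0],[0,0,0,0.052,-0.0012,-0.12,0],[0,0,0,0.052,-0.0012,-0.14,0],[0,0,0,0.052,-0.0012,-0.153,0],[0,0,0,0.052,-0.0012,-0.163,0],[0,0,0,0.052,-0.0012,-0.163,0]]'; python3 -m handwheel '[[0,0,0,0.003,0,-0.004,0],[0,0,0,0.003,0,-0.009,0],[0,0,0,0.003,0,-0.012,0],[0,0,0,0.003,0,-0.012,0]]'
```

```text
clock: 39.02
eef_pos: [497.4, 82.7, 63.1]
eef_rot: [-2.514, 1.569, 0.496]
wrist_force: [-0.1, 0.4, -0.8]
finger_gap: 13.7
clock: 39.52
eef_pos: [499.0, 82.5, 61.6]
eef_rot: [-0.156, 1.567, 2.854]
wrist_force: [-13.1, 2.0, 4.7]
finger_gap: 14.3
```

```bash
python3 -m handwheel '[[0,0,0,0.003,0,0.0005,0],[0,0,0,0.003,0,0.0005,0],[0,0,0,0.003,0,0.0005,0.35],[0,0,0,0.003,0,0.0005,0.35],[0,0,0,0.003,0,0.0005,0.35],[0,0,0,-0.12,0,0,0.35],[0,0,0,-0.25,0,0,0.35],[0,0,0,-0.25,0,0,0.35]]'
python3 - <<'E'
from h import *
c,im=shot('wrist','w21')
want([584.4,70.9,110],down(np.radians(-97.68)))
E
```

```text
clock: 40.52
eef_pos: [500.5, 82.5, 139.1]
eef_rot: [-2.194, 1.569, 0.817]
wrist_force: [-0.1, 0.1, 0.2]
finger_gap: 32.9
turn [0.001  0.0005 0.0003] shift [ 0.0905  0.0013 -0.2853]
```

View pics/w21.png

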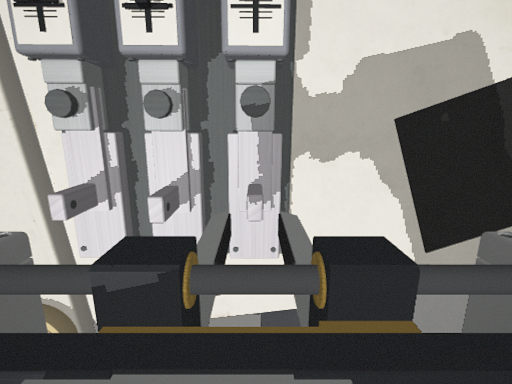

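```bash
python3 -m handwheel '[[0,0,0,0,0.001,-0.12,0],[0,0,0,0,0.001,-0.24,0],[0,0,0,0.03,0.0013,-0.285,0],[0,0,0,0.08,0.0013,-0.285,0],[0,0,0,0.11,0.0013,-0.285,0],[0,0,0,0.135,0.0013,-0.285,0],[0,0,0,0.155,0.0013,-0.285,0],[0,0,0,0.175,0.0013,-0.285,0],[0,0,0,0.19,0.0013,-0.285,0],[0,0,0,0.205,0.0013,-0.285,0],[0,0,0,0.214,0.0013,-0.285,0],[0,0,0,0.214,0.0013,-0.285,0]]'
python3 - <<'E'
from h import *
want([498.2,82.5,61],down(np.radians(-97.68)))
E
```

```text
clock: 42.08
eef_pos: [584.5, 71.1, 74.9]
eef_rot: [-1.107, 1.569, 1.904]
wrist_force: [-12.1, -0.1, 24.3]
finger_gap: 0.7
turn [0.001  0.0002 0.0004] shift [ 4.65e-02 -2.00e-04  2.90e-01]
```

Seated. Now grip the post and tug.

```bash
python3 -m handwheel '[[0,0,0,-0.1,0,0,0],[0,0,0,-0.15,0,0.05,0.35],[0,0,0,-0.15,0,0.18,0.35],[0,0,0,-0.15,0,0.29,0.35],[0,0,0,-0.12,0,0.29,0.35],[0,0,0,-0.05,0,0.29,0.35],[0,0,0,0.04,0,0.29,0.35],[0,0,0,0.046,0,0.29,0.35],[0,0,0,0.046,0,0.29,0],[0,0,0,0.046,0,0.29,0],[0,0,0,0.046,0,0.29,0],[0,0,0,0.046,0,0.29,0]]' 58
```

```text
clock: 43.58
eef_pos: [498.8, 82.5, 61.9]
eef_rot: [-2.142, 1.569, 0.869]
wrist_force: [0.4, -0.1, 6.6]
finger_gap: 13.9
```

```bash
python3 -m handwheel '[[0,0,0,0,0,0.01,0],[0,0,0,0,0,0.02,0],[0,0,0,0,0,0.03,0],[0,0,0,0,0,0.04,0],[0,0,0,0,0,0.05,0],[0,0,0,0,0,0.06,0],[0,0,0,0,0,0.06,0],[0,0,0,0,0,0.06,0]]'
```

```text
clock: 44.58
eef_pos: [481.3, 84.8, 62.0]
eef_rot: [-2.472, 1.568, 0.539]
wrist_force: [6.5, 0.1, -4.3]
finger_gap: 13.6
```

```bash
python3 -m handwheel '[[0,0,0,0,0,0.01,0],[0,0,0,0,0,0.018,0],[0,0,0,0,0,0.025,0],[0,0,0,0,0,0.025,0],[0,0,0,0,0,0.025,0]]'
```

```text
clock: 45.2
eef_pos: [474.7, 85.7, 62.2]
eef_rot: [-2.718, 1.566, 0.293]
wrist_force: [10.7, -0.9, -6.1]
finger_gap: 13.6
```

```bash
python3 -m handwheel '[[0,0,0,0,0,-0.02,0],[0,0,0,0,0,-0.04,0],[0,0,0,0,0,-0.06,0],[0,0,0,0,0,-0.074,0],[0,0,0,0,0,-0.074,0],[0,0,0,0,0,-0.074,0.35],[0,0,0,0,0,-0.074,0.35],[0,0,0,0,0,-0.074,0.35],[0,0,0,-0.15,0,-0.074,0.35],[0,0,0,-0.3,-0.05,-0.2,0.35],[0,0,0,-0.3,-0.15,-0.38,0.35],[0,0,0,-0.3,-0.15,-0.38,0.35]]';python3 - <<'E'
from h import *
c,im=shot('wrist','w22')
cv2.imwrite('pics/w22a.png',cv2.resize(im[20:240,100:360],None,fx=3,fy=2.7,interpolation=cv2.INTER_CUBIC))
E
```

```text
clock: 46.7
eef_pos: [595.0, 116.3, 151.4]
eef_rot: [-2.668, 1.567, 0.344]
wrist_force: [-1.2, -0.3, 0.4]
finger_gap: 32.5
```

View pics/w22a.png

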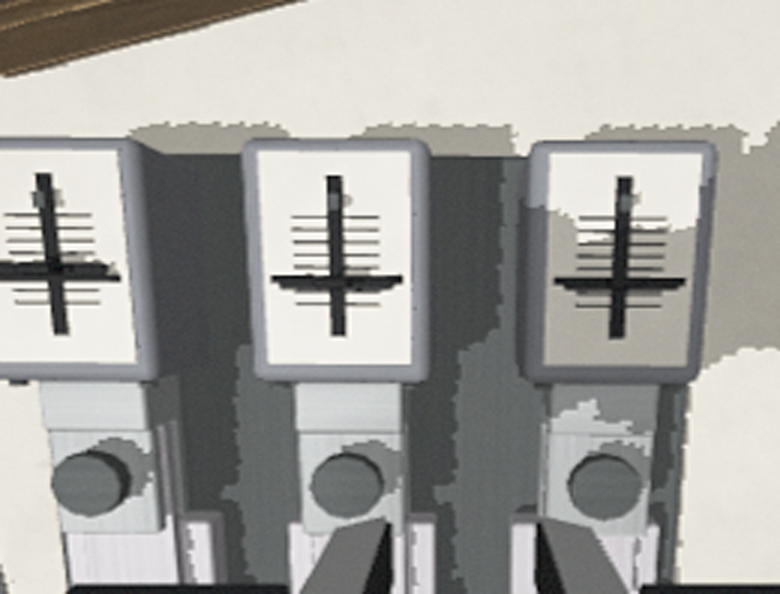

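Run:
```python
from h import *
c=calibration('wrist')
want([584.4,70.9,67.5],down(np.radians(-97.68)))
```

```text
turn [ 0.0012 -0.0009  0.0005] shift [0.2795 0.1523 0.0111]
```

```bash
python3 -m handwheel '[[0,0,0,0,0.08,0.01,0.45],[0,0,0,0.08,0.152,0.011,0.45],[0,0,0,0.2,0.152,0.011,0.45],[0,0,0,0.27,0.152,0.011,0.45],[0,0,0,0.279,0.152,0.011,0.45],[0,0,0,0.279,0.152,0.011,0.45],[0,0,0,0.279,0.152,0.011,0],[0,0,0,0.279,0.152,0.011,0],[0,0,0,0.279,0.152,0.011,0]]' 30;  python3 - <<'E'
from h import *
shot('wrist','w23')
E
```

```text
clock: 47.88
eef_pos: [584.7, 71.0, 68.2]
eef_rot: [-2.711, 1.567, 0.3]
wrist_force: [-0.6, 1.1, 4.0]
finger_gap: 22.9
```

View pics/w23.png

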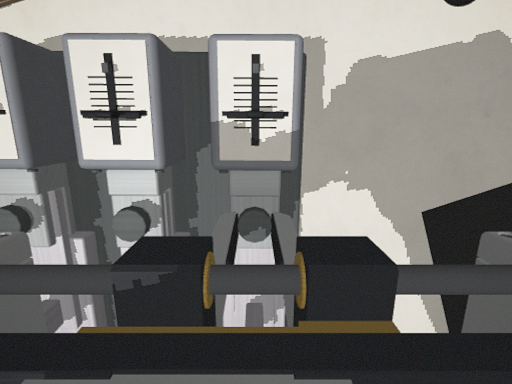

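```bash
python3 -m handwheel '[[0,0,0,-0.03,0,0,0],[0,0,0,-0.06,0,0,0],[0,0,0,-0.085,0,0,0],[0,0,0,-0.088,0,0,0],[0,0,0,-0.088,0,0,0],[0,0,0,-0.088,0,0,0.45],[0,0,0,-0.088,0,0,0.45],[0,0,0,-0.088,0,0,0.45],[0,0,0,-0.25,0,0,0.45],[0,0,0,-0.3,0,0.28,0.4],[0,0,0,-0.3,0,0.285,0.4],[0,0,0,-0.3,0,0.285,0.4]]';  python3 - <<'E'
from h import *
shot('wrist','w24')
want([498.2,82.5,60.5],down(np.radians(-97.68)))
E
```

```text
clock: 49.42
eef_pos: [499.2, 82.2, 159.0]
eef_rot: [-2.785, 1.565, 0.227]
wrist_force: [1.0, -0.6, 0.1]
finger_gap: 37.6
turn [ 0.0013 -0.0017  0.0007] shift [ 3.27e-01 -1.00e-04  8.00e-03]
```

View pics/w24.png

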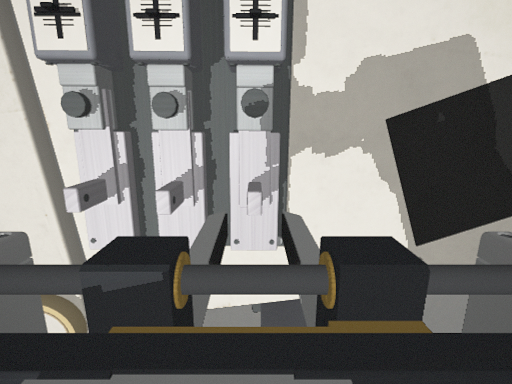

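Run:
```python
from h import *
im=cv2.imread('pics/w24.png')
cv2.imwrite('pics/w24a.png',cv2.resize(im[60:135,140:290],None,fx=5,fy=5,interpolation=cv2.INTER_CUBIC))
c=calibration('wrist')
for z in (67,93): 
    p=np.array([584.4,70.9,z]); a=proj(c,p); v=np.array([.1336,.991,0])*12
    print(z,a,proj(c,p+v),proj(c,p-v))
```

```text
67 [254.15813589 105.27540598] [241.22211137 105.21819265] [267.09399672 105.33261859]
93 [254.13282193 102.52684305] [239.74264958 102.46317898] [268.52279172 102.59050623]
```

View pics/w24a.png

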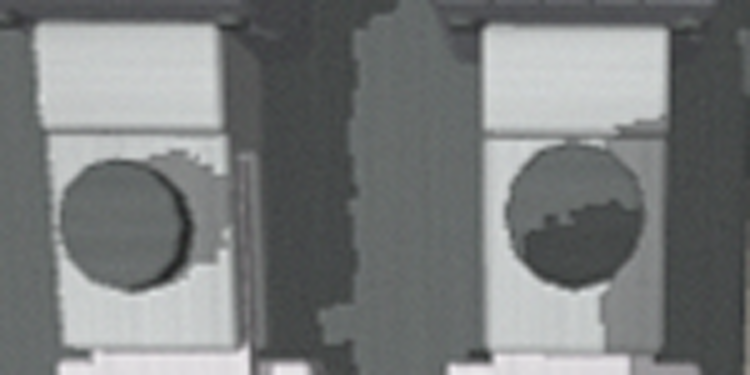

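Run:
```python
from h import *
c,im=shot('side','s1')
for s in ([607.2,239.2],[595.8,155],[584.4,70.9]):
    print(proj(c,[*s,67]).round(1),proj(c,[*s,93]).round(1))
cv2.imwrite('pics/s1a.png',cv2.resize(im[130:220,150:285],None,fx=5.8,fy=5.8,interpolation=cv2.INTER_CUBIC))
```

```text
[207.3 165.2] [207.1 157.9]
[217.5 175.2] [217.4 167.7]
[228.7 186.1] [228.7 178.4]
```

View pics/s1a.png

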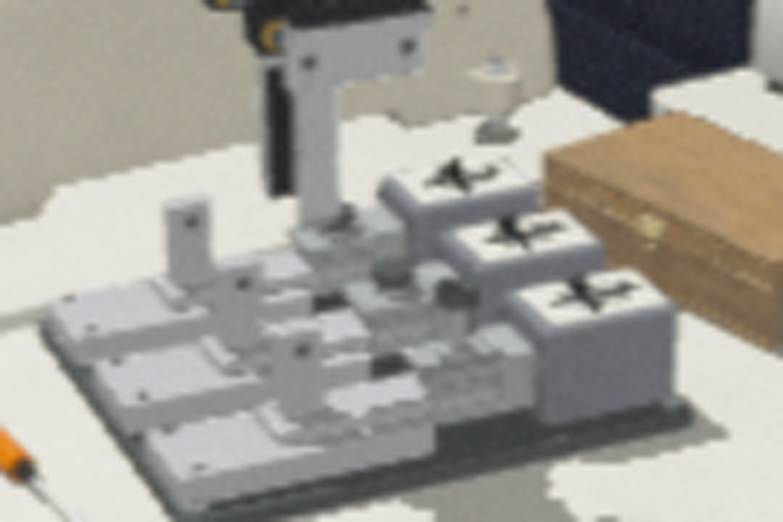

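```bash
python3 -m handwheel '[[0.001,-0.0017,0,0.15,0,0.006,0.4],[0.001,-0.0017,0,0.28,0,0.006,0.4],[0.001,-0.0017,0,0.325,0,0.006,0.4],[0.001,-0.0017,0,0.325,0,0.006,0.4],[0.001,-0.0017,0,0.325,0,0.006,0],[0.001,-0.0017,0,0.325,0,0.006,0],[0.001,-0.0017,0,0.325,0,0.006,0],[0.001,-0.0017,0,0.322,0,0.006,0],[0.001,-0.0017,0,0.318,0,0.015,0],[0.001,-0.0017,0,0.318,0,0.03,0],[0.001,-0.0017,0,0.318,0,0.03,0]]' 58
```

```text
clock: 50.9
eef_pos: [491.5, 83.3, 62.7]
eef_rot: [-1.214, 1.569, 1.794]
wrist_force: [0.3, -0.2, -1.0]
finger_gap: 13.5
```

```bash
python3 -m handwheel '[[0,0,0,0,0,0.06,0],[0,0,0,0,0,0.13,0],[0,0,0,0,0,0.19,0],[0,0,0,-0.1,0,0.2,0],[0,0,0,-0.25,0,0.2,0],[0,0,0,-0.3,0.15,0.18,0],[-0.04,0,0,-0.3,0.3,0.16,0],[-0.08,0,0,-0.3,0.5,0.14,0],[-0.109,0,0,-0.3,0.7,0.12,0],[-0.109,0,0,-0.3,0.87,0.1,0],[-0.109,0,0,-0.3,0.98,0.1,0],[-0.109,0,0,-0.3,0.98,0.1,0]]'
python3 - <<'E'
from h import *
print(want([473.5,-308.4,120],down(np.radians(-78))))
E
```

```text
clock: 52.4
eef_pos: [422.3, -206.0, 152.0]
eef_rot: [-1.451, 1.569, 1.897]
wrist_force: [-0.0, 0.3, -1.7]
finger_gap: 14.1
turn [-0.001   0.0001  0.0006] shift [ 0.106   0.3693 -0.0971]
(array([-1.00438722e-03,  7.67764579e-05,  6.47485778e-04]), array([ 0.10596455,  0.36934478, -0.09706884]))
```

```bash
python3 -m handwheel '[[0,0,0,0,0.15,-0.04,0],[0,0,0,0,0.3,-0.09,0],[0,0,0,0.05,0.369,-0.097,0],[0,0,0,0.2,0.369,-0.097,0],[0,0,0,0.28,0.369,-0.097,0],[0,0,0,0.32,0.369,-0.097,0],[0,0,0,0.32,0.369,-0.097,0]]';python3 - <<'E'
from h import *
shot('wrist','w25')
E
```

```text
clock: 53.28
eef_pos: [473.5, -307.7, 55.7]
eef_rot: [-1.312, 1.568, 2.036]
wrist_force: [-0.1, -0.5, -0.6]
finger_gap: 13.9
```

View pics/w25.png

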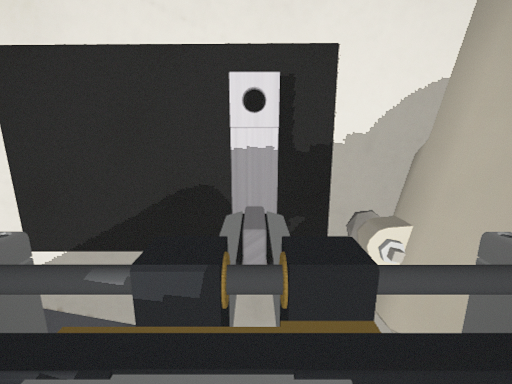

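```bash
python3 -m handwheel '[[0,0,0,0.04,0,0,0],[0,0,0,0.065,0,0,0],[0,0,0,0.068,0,0,0],[0,0,0,0.07,0,0,0],[0,0,0,0.07,0,0,0]]'
```

```text
clock: 53.95
eef_pos: [473.9, -308.1, 35.7]
eef_rot: [-1.929, 1.569, 1.419]
wrist_force: [-0.3, 0.2, -1.7]
finger_gap: 13.6
```

```bash
python3 -m handwheel '[[0,0,0,0.004,0,0,0],[0,0,0,0.006,0,0,0],[0,0,0,0.006,0,0,0.32],[0,0,0,0.006,0,0,0.32],[0,0,0,0.006,0,0,0.32],[0,0,0,-0.15,0,0,0.32],[0,0,0,-0.3,0,0,0.32],[0,0,0,-0.5,0,0,0.45],[0,0,0,-0.5,-0.05,0.05,0.45]]';python3 - <<'E'
from links import *
c,im=shot('wrist','w26')
links(c,im,60,360,40,210)
want([460,130,190],down(np.radians(-97.68)))
E
```

```text
clock: 55.08
eef_pos: [457.6, -297.8, 190.1]
eef_rot: [2.456, 1.564, -0.479]
wrist_force: [-0.1, 0.0, -0.9]
finger_gap: 41.5
eye [ 554.7 -290.6] px (264.0, 101.8) yaw 12.3 offs 0.05 len -108.8 18.5 post [ 469.7 -309.2]
turn [ 0.1085 -0.0008 -0.0002] shift [-0.0086 -1.3863 -0.3076]
```

View pics/w26.png

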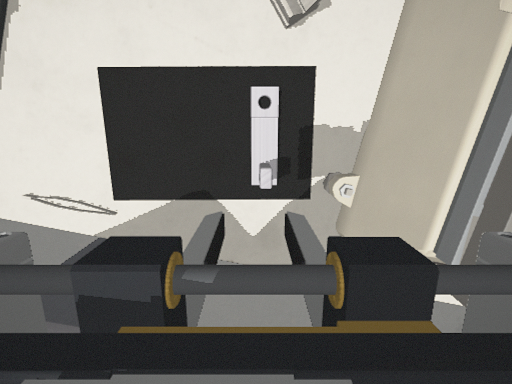

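```bash
python3 -m handwheel '[[0,0,0,0,-0.2,-0.05,0.45],[0.03,0,0,0,-0.4,-0.1,0.45],[0.06,0,0,0,-0.6,-0.15,0.45],[0.09,0,0,0,-0.8,-0.2,0.45],[0.1085,0,0,0,-0.99,-0.25,0.45],[0.1085,0,0,0,-0.99,-0.25,0.45]]'
python3 - <<'E'
from h import *
want([595.8,155.1,67.5],down(np.radians(-97.68)))
E
```

```text
clock: 55.88
eef_pos: [467.5, 13.2, 187.2]
eef_rot: [-3.086, 1.569, -0.074]
wrist_force: [1.0, -0.6, 0.1]
finger_gap: 42.0
turn [ 0.0013 -0.0006  0.    ] shift [ 0.3998 -0.5244 -0.3621]
```

```bash
python3 -m handwheel '[[0,0,0,0,-0.15,-0.1,0.45],[0,0,0,0,-0.3,-0.2,0.45],[0,0,0,0.05,-0.45,-0.3,0.45],[0,0,0,0.15,-0.524,-0.362,0.45],[0,0,0,0.2,-0.524,-0.362,0.45],[0,0,0,0.2,-0.524,-0.362,0.45]]'
python3 - <<'E'
from h import *
want([595.8,155.1,67.5],down(np.radians(-97.68)))
shot('wrist','w27')
E
```

```text
clock: 56.62
eef_pos: [595.0, 153.8, 126.2]
eef_rot: [1.04, 1.57, -2.232]
wrist_force: [-0.4, 0.3, -0.2]
finger_gap: 42.2
turn [ 0.0011  0.0002 -0.0003] shift [ 0.1958 -0.005  -0.0022]
```

View pics/w27.png

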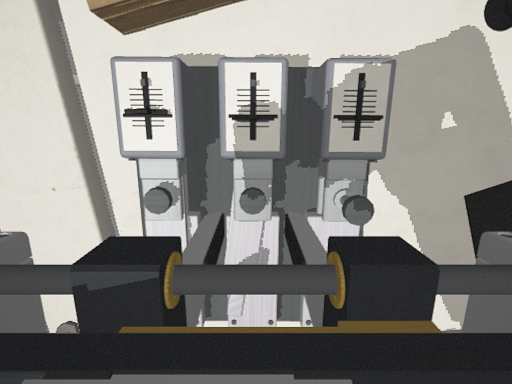

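```bash
python3 -m handwheel '[[0,0,0,0.1,-0.005,-0.002,0.45],[0,0,0,0.18,-0.005,-0.002,0.45],[0,0,0,0.195,-0.005,-0.002,0.45],[0,0,0,0.195,-0.005,-0.002,0.45],[0,0,0,0.195,-0.005,-0.002,0],[0,0,0,0.195,-0.005,-0.002,0],[0,0,0,0.195,-0.005,-0.002,0],[0,0,0,0.165,-0.005,-0.002,0],[0,0,0,0.135,-0.005,-0.002,0],[0,0,0,0.11,-0.005,-0.002,0],[0,0,0,0.107,-0.005,-0.002,0],[0,0,0,0.107,-0.005,-0.002,0]]' 30; python3 -m handwheel '[[0,0,0,0,0,0,0.45],[0,0,0,0,0,0,0.45],[0,0,0,0,0,0,0.45],[0,0,0,-0.12,0,0,0.45],[0,0,0,-0.2,0,0.15,0.4],[0,0,0,-0.2,0,0.28,0.4],[0,0,0,-0.2,0,0.286,0.4]]';  python3 - <<'E'
from h import *
shot('wrist','w28')
want([509.5,166.9,60],down(np.radians(-97.68)))
c,im=shot('side','s2')
cv2.imwrite('pics/s2a.png',cv2.resize(im[130:220,150:285],None,fx=5.8,fy=5.8,interpolation=cv2.INTER_CUBIC))
E
```

```text
clock: 58.18
eef_pos: [596.3, 155.2, 95.7]
eef_rot: [3.059, 1.569, -0.213]
wrist_force: [-0.4, -0.3, -2.0]
finger_gap: 22.7
clock: 59.05
eef_pos: [509.8, 166.8, 156.3]
eef_rot: [-3.039, 1.568, -0.027]
wrist_force: [0.1, -0.2, 0.5]
finger_gap: 37.6
turn [ 0.0012 -0.0009  0.0001] shift [ 0.3207 -0.      0.0055]
```

View pics/w28.png

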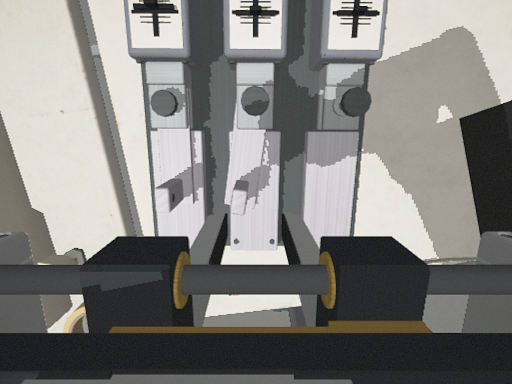

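View pics/s2a.png

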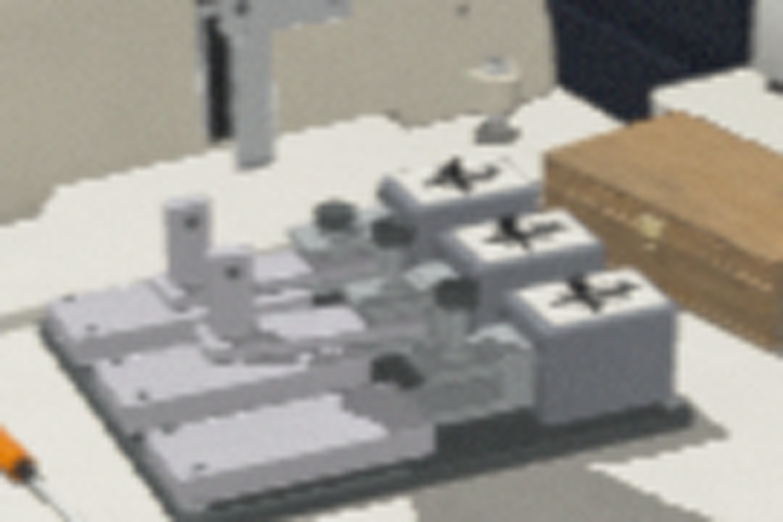

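Run:
```python
from h import *
im=cv2.imread('pics/w28.png')
cv2.imwrite('pics/w28a.png',cv2.resize(im[120:230,205:300],None,fx=6,fy=5.4,interpolation=cv2.INTER_CUBIC))
```

```text
(no output)
```

View pics/w28a.png

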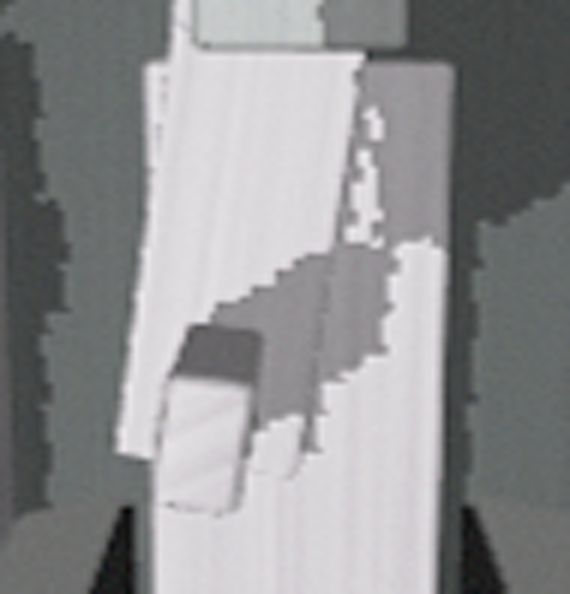

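Run:
```python
from h import *
c=calibration('wrist')
f=lambda x,y,z: ray(c,205+(x+.5)/6-.5,120+(y+.5)/5.4-.5,z)[:2]
L0,L1,R0,R1=f(180,60,38),f(118,455,38),f(362,55,38),f(300,470,38)
for a,b in ((L0,L1),(R0,R1)): d=a-b; print(a.round(1),b.round(1),'yaw',np.degrees(np.arctan2(d[1],d[0])).round(1))
print('post top',f(206,443,88).round(1), [f(*q,88).round(1).tolist() for q in ((170,375),(255,378),(240,513),(158,505))])
```

```text
[575.3 178.4] [498.6 201.2] yaw -16.6
[572.1 147. ] [491.1 168.4] yaw -14.8
post top [512.1 180.2] [[524.5, 183.9], [522.3, 171.3], [499.1, 176.8], [502.2, 189.1]]
```

Run:
```python
from h import *
want([512.2,180,60.5],down(np.radians(-105.7)))
```

```text
turn [ 0.0457 -0.0009  0.0001] shift [ 0.3184 -0.0448  0.0045]
```

```bash
python3 -m handwheel '[[0.02,0,0,0.05,-0.045,0.0045,0.4],[0.0457,0,0,0.15,-0.045,0.0045,0.4],[0.0457,0,0,0.28,-0.045,0.0045,0.4],[0.0457,0,0,0.318,-0.045,0.0045,0.4],[0.0457,0,0,0.318,-0.045,0.0045,0.4],[0.0457,0,0,0.318,-0.045,0.0045,0],[0.0457,0,0,0.318,-0.045,0.0045,0],[0.0457,0,0,0.318,-0.045,0.0045,0],[0.0457,0,0,0.316,-0.045,0.0045,0]]' 58; python3 -m handwheel '[[0,0,0,-0.004,0,0.01,0],[0,0,0,-0.004,0,0.03,0],[0,0,0,-0.004,0,0.03,0]]';python3 - <<'E'
from h import *
shot('wrist','w29')
E
```

```text
clock: 60.28
eef_pos: [512.3, 180.1, 61.5]
eef_rot: [-2.877, 1.568, -0.01]
wrist_force: [1.3, 0.0, -0.5]
finger_gap: 13.7
clock: 60.65
eef_pos: [503.1, 182.7, 62.6]
eef_rot: [-2.929, 1.568, -0.061]
wrist_force: [0.3, -0.6, -2.2]
finger_gap: 13.7
```

View pics/w29.png

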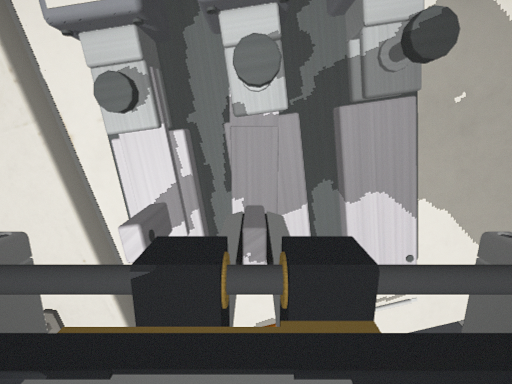

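```bash
python3 -m handwheel '[[0,0,0,0,0,0.08,0],[0,0,0,0,0,0.16,0],[0,0,0,-0.05,0,0.18,0],[0,0,0,-0.2,0,0.18,0],[0,0,0,-0.3,0,0.18,0],[-0.03,0,0,-0.3,0.2,0.15,0],[-0.07,0,0,-0.3,0.4,0.11,0],[-0.1,0,0,-0.3,0.6,0.06,0],[-0.153,0,0,-0.3,0.8,0,0],[-0.153,0,0,-0.3,0.98,0,0],[-0.153,0,0,-0.3,0.98,0,0]]'
python3 - <<'E'
from h import *
want([457.7,-235,50],down(np.radians(-78)))
E
```

```text
clock: 62.08
eef_pos: [423.4, -104.0, 153.6]
eef_rot: [2.698, 1.566, -0.242]
wrist_force: [0.7, 1.4, -1.6]
finger_gap: 13.8
turn [-0.0025 -0.0013 -0.0006] shift [ 0.3464  0.45   -0.0232]
```

```bash
python3 -m handwheel '[[0,0,0,0,0.18,-0.01,0],[0,0,0,0,0.36,-0.02,0],[-0.0025,0,0,0.05,0.45,-0.023,0],[-0.0025,-0.001,0,0.2,0.45,-0.023,0],[-0.0025,-0.001,0,0.32,0.45,-0.023,0],[-0.0025,-0.001,0,0.37,0.45,-0.023,0],[-0.0025,-0.001,0,0.395,0.45,-0.023,0],[-0.0025,-0.001,0,0.398,0.45,-0.023,0],[-0.0025,-0.001,0,0.4,0.45,-0.023,0],[-0.0025,-0.001,0,0.4,0.45,-0.023,0]]'
python3 - <<'E'
from h import *
shot('wrist','w30')
E
```

```text
clock: 63.32
eef_pos: [458.0, -235.2, 34.6]
eef_rot: [2.141, 1.568, -0.791]
wrist_force: [0.3, 0.1, -2.3]
finger_gap: 13.7
```

View pics/w30.png

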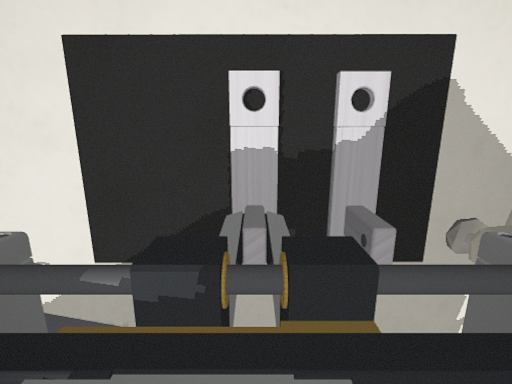

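```bash
python3 -m handwheel '[[0,0,0,0.004,0,0,0],[0,0,0,0.005,0,0,0],[0,0,0,0.005,0,0,0.32],[0,0,0,0.005,0,0,0.32],[0,0,0,0.005,0,0,0.32],[0,0,0,-0.15,0,0,0.32],[0,0,0,-0.3,0,0,0.32],[0,0,0,-0.5,0,0,0.45]]';python3 - <<'E'
from h import *
want([595.8,155.1,180],down(np.radians(-97.68)))
E
```

```text
clock: 64.38
eef_pos: [457.1, -234.6, 185.3]
eef_rot: [1.775, 1.569, -1.157]
wrist_force: [0.5, -0.1, 0.5]
finger_gap: 37.1
turn [ 0.1093 -0.0002 -0.0004] shift [ 0.0165 -1.1745 -0.7221]
```

Now to lane 1's pin.

```bash
python3 -m handwheel '[[0,0,0,0,-0.2,-0.05,0.45],[0.03,0,0,0,-0.4,-0.1,0.45],[0.06,0,0,0,-0.6,-0.2,0.45],[0.09,0,0,0,-0.8,-0.3,0.45],[0.1095,0,0,0,-0.99,-0.4,0.45],[0.1095,0,0,0,-0.99,-0.5,0.45],[0.1095,0,0,0,-0.99,-0.5,0.45]]'
python3 - <<'E'
from h import *
want([607.2,239.2,126],down(np.radians(-97.68)))
E
```

```text
clock: 65.25
eef_pos: [542.9, 88.5, 184.3]
eef_rot: [1.635, 1.57, -1.64]
wrist_force: [0.1, -0.4, 0.1]
finger_gap: 42.3
turn [ 0.0004 -0.     -0.0004] shift [ 0.1937 -0.5266 -0.1459]
```

```bash
python3 -m handwheel '[[0,0,0,0,-0.15,-0.05,0.45],[0,0,0,0,-0.3,-0.1,0.45],[0,0,0,0.05,-0.45,-0.13,0.45],[0,0,0,0.15,-0.527,-0.146,0.45],[0,0,0,0.19,-0.527,-0.146,0.45],[0,0,0,0.19,-0.527,-0.146,0.45]]'
python3 - <<'E'
from h import *
want([607.2,239.2,67.5],down(np.radians(-97.68)))
shot('wrist','w31')
E
```

```text
clock: 66.0
eef_pos: [606.8, 238.0, 126.7]
eef_rot: [1.045, 1.568, -2.23]
wrist_force: [-0.2, -0.6, 0.8]
finger_gap: 42.2
turn [ 0.0002  0.0004 -0.0007] shift [ 0.1975 -0.0044 -0.0011]
```

View pics/w31.png

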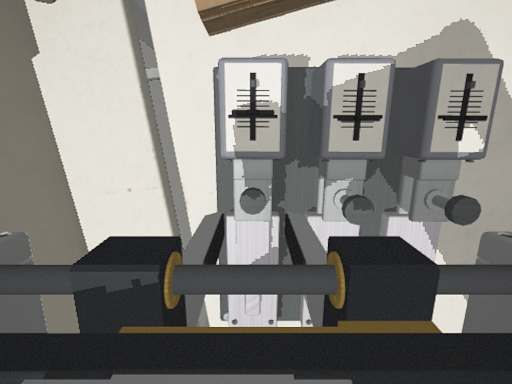

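```bash
python3 -m handwheel '[[0,0,0,0.1,-0.0044,-0.001,0.45],[0,0,0,0.18,-0.0044,-0.001,0.45],[0,0,0,0.197,-0.0044,-0.001,0.45],[0,0,0,0.197,-0.0044,-0.001,0.45],[0,0,0,0.197,-0.0044,-0.001,0],[0,0,0,0.197,-0.0044,-0.001,0],[0,0,0,0.197,-0.0044,-0.001,0],[0,0,0,0.167,-0.0044,-0.001,0],[0,0,0,0.137,-0.0044,-0.001,0],[0,0,0,0.112,-0.0044,-0.001,0],[0,0,0,0.109,-0.0044,-0.001,0],[0,0,0,0.109,-0.0044,-0.001,0]]' 30; python3 -m handwheel '[[0,0,0,0,0,0,0.45],[0,0,0,0,0,0,0.45],[0,0,0,0,0,0,0.45],[0,0,0,-0.12,0,0,0.45],[0,0,0,-0.2,0,0.15,0.4],[0,0,0,-0.2,0,0.28,0.4],[0,0,0,-0.2,0,0.286,0.4]]';  python3 - <<'E'
from h import *
shot('wrist','w32')
want([520.9,250.9,60],down(np.radians(-97.68)))
c,im=shot('side','s3')
cv2.imwrite('pics/s3a.png',cv2.resize(im[130:220,150:285],None,fx=5.8,fy=5.8,interpolation=cv2.INTER_CUBIC))
E
```

```text
clock: 67.55
eef_pos: [608.0, 239.3, 95.6]
eef_rot: [2.44, 1.569, -0.836]
wrist_force: [-0.0, 0.8, 1.0]
finger_gap: 22.6
clock: 68.42
eef_pos: [521.4, 251.4, 156.2]
eef_rot: [2.777, 1.569, -0.497]
wrist_force: [0.9, 0.6, 0.6]
finger_gap: 37.3
turn [ 0.0004 -0.0006 -0.0002] shift [0.3204 0.0014 0.0054]
```

View pics/w32.png

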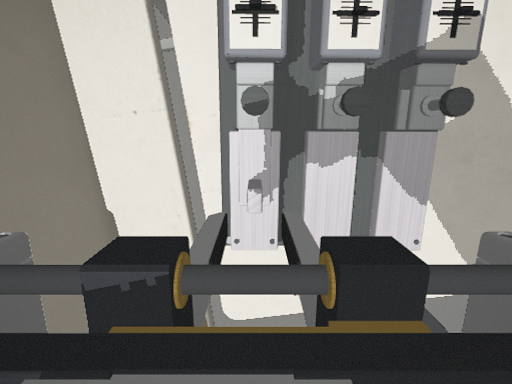

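View pics/s3a.png

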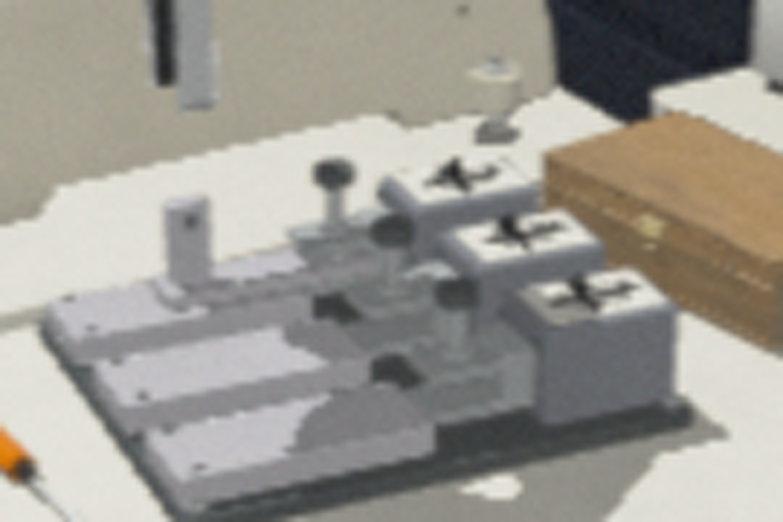

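All three pins are up (heads at crop (334,172), (393,230), (457,292)), link 1 straight. Grip and take it out.

```bash
python3 -m handwheel '[[0,0,0,0.15,0.001,0.004,0.4],[0,0,0,0.28,0.001,0.004,0.4],[0,0,0,0.318,0.001,0.004,0.4],[0,0,0,0.318,0.001,0.004,0.4],[0,0,0,0.318,0.001,0.004,0],[0,0,0,0.318,0.001,0.004,0],[0,0,0,0.318,0.001,0.004,0],[0,0,0,0.315,0.001,0.004,0],[0,0,0,0.312,0.001,0.015,0],[0,0,0,0.312,0.001,0.03,0],[0,0,0,0.312,0.001,0.03,0]]' 58
python3 - <<'E'
from h import *
shot('wrist','w33')
E
```

```text
clock: 69.9
eef_pos: [513.9, 251.8, 62.2]
eef_rot: [2.642, 1.569, -0.633]
wrist_force: [-0.6, -0.7, -1.2]
finger_gap: 13.5
```

View pics/w33.png

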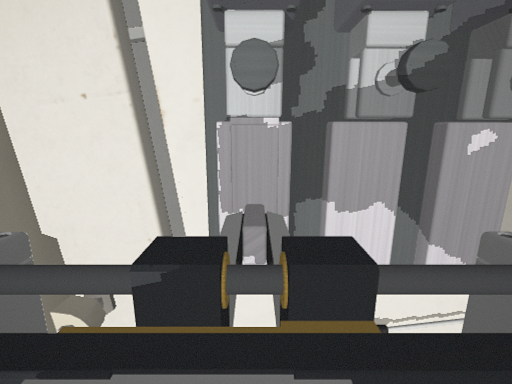

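```bash
python3 -m handwheel '[[0,0,0,0,0,0.08,0],[0,0,0,0,0,0.16,0],[0,0,0,-0.05,0,0.18,0],[0,0,0,-0.2,0,0.18,0],[0,0,0,-0.3,0,0.18,0],[-0.03,0,0,-0.3,0.2,0.18,0],[-0.07,0,0,-0.3,0.4,0.16,0],[-0.1,0,0,-0.3,0.6,0.14,0],[-0.109,0,0,-0.3,0.8,0.12,0],[-0.109,0,0,-0.3,0.98,0.12,0],[-0.109,0,0,-0.3,0.98,0.12,0]]'
python3 - <<'E'
from h import *
want([442,-161.7,50],down(np.radians(-78)))
E
```

```text
clock: 71.32
eef_pos: [439.6, -37.8, 153.7]
eef_rot: [2.473, 1.567, -0.464]
wrist_force: [-0.5, -0.4, -1.7]
finger_gap: 13.7
turn [-0.0016 -0.0009 -0.0007] shift [0.3463 0.4051 0.077 ]
```

```bash
python3 -m handwheel '[[0,0,0,0,0.18,0.03,0],[0,0,0,0,0.35,0.06,0],[-0.0016,-0.001,0,0.05,0.405,0.077,0],[-0.0016,-0.001,0,0.2,0.405,0.077,0],[-0.0016,-0.001,0,0.32,0.405,0.077,0],[-0.0016,-0.001,0,0.37,0.405,0.077,0],[-0.0016,-0.001,0,0.395,0.405,0.077,0],[-0.0016,-0.001,0,0.4,0.405,0.077,0],[-0.0016,-0.001,0,0.402,0.405,0.077,0],[-0.0016,-0.001,0,0.402,0.405,0.077,0]]'
python3 - <<'E'
from h import *
shot('wrist','w34')
E
```

```text
clock: 72.58
eef_pos: [442.7, -161.9, 34.3]
eef_rot: [1.928, 1.567, -1.004]
wrist_force: [-1.3, 1.4, 5.9]
finger_gap: 13.5
```

View pics/w34.png

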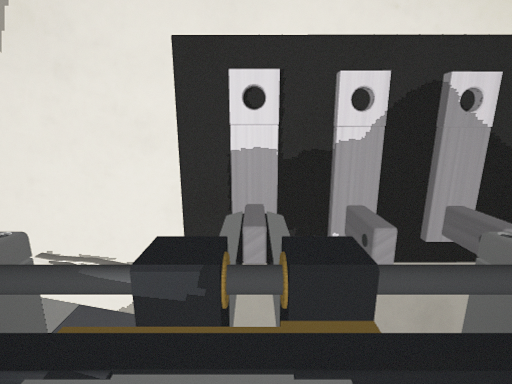

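Down on the mat (5.9 N). Release, rise and check.

```bash
python3 -m handwheel '[[0,0,0,0,0,0,0.32],[0,0,0,0,0,0,0.32],[0,0,0,0,0,0,0.32],[0,0,0,-0.15,0,0,0.32],[0,0,0,-0.3,0,0,0.32],[0,0,0,-0.5,0,0,0.45],[0,0,0,-0.7,0.1,0.05,0.45],[0,0,0,-0.8,0.2,0.05,0.45],[0,0,0,-0.8,0.2,0.05,0.45]]';python3 - <<'E'
from links import *
c,im=shot('wrist','w35')
o=links(c,im,100,400,40,210)
M=np.array([501.3,-230.9]);m=np.array([.978,.208]);n=np.array([-.208,.978])
for E,y,_ in o:
    d=np.array([np.cos(np.radians(y)),np.sin(np.radians(y))]);q=E-43.5*d-M; print((q@m).round(1),(q@n).round(1))
shot('top','t2')
c,im=shot('side','s4')
cv2.imwrite('pics/s4a.png',cv2.resize(im[130:300,150:330],None,fx=4,fy=3.5,interpolation=cv2.INTER_CUBIC))
E
```

```text
clock: 73.75
eef_pos: [440.5, -224.7, 276.7]
eef_rot: [2.165, 1.563, -0.769]
wrist_force: [0.2, -0.0, 0.1]
finger_gap: 42.1
eye [ 554.6 -289.8] px (309.6, 106.1) yaw 11.9 offs -0.52 len -106.1 19.2 post [ 469.4 -307.7]
eye [ 539.6 -217.3] px (261.6, 105.9) yaw 11.6 offs -0.42 len -106.4 18.9 post [ 454.3 -234.7]
eye [ 525.1 -144.5] px (213.5, 105.2) yaw 11.7 offs 0.04 len -105.5 19.4 post [ 439.9 -162.1]
-3.7 -68.6
-3.2 5.7
-2.2 79.8
```

View pics/w35.png

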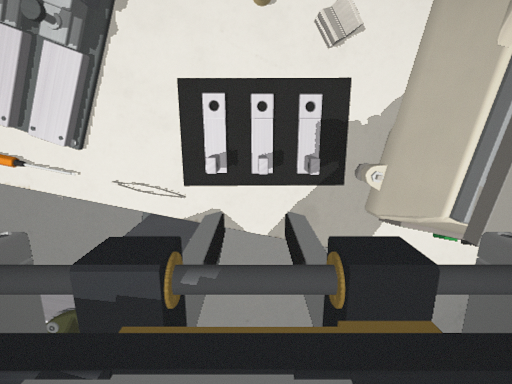

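View pics/s4a.png

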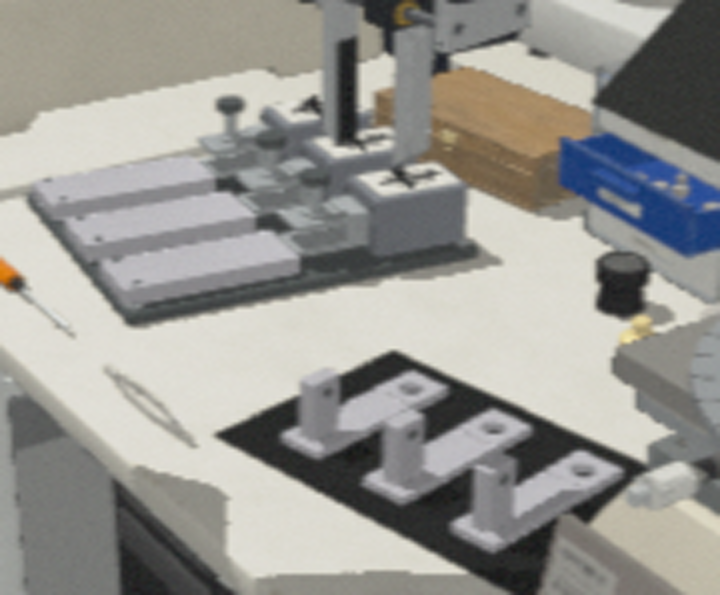

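View pics/t2.png

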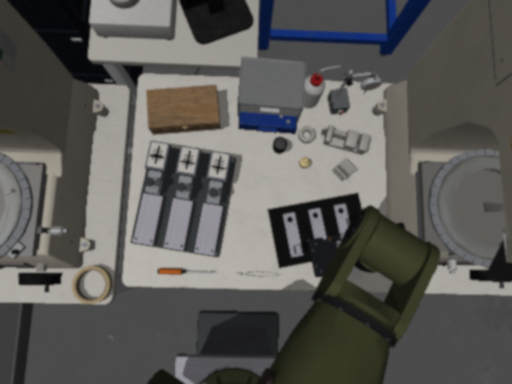

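Run:
```python
from h import *
g=cv2.cvtColor(cv2.imread('pics/w31.png'),cv2.COLOR_BGR2GRAY)
for u in (242,262,350,367): print(u,g[84:132,u])
```

```text
242 [239 238 238 240 239 188 100 223 242 241 234 108 191 244 242 237 139 160
 246 241 223 117  88 180 178 160  55  40  33  38  31  34  37  59 130 182
 162  69 122 179 178 160  67 125 174 174 170 170]
262 [237 237 237 237 240 229 100 222 240 240 231 101 189 244 241 236 139 151
 232 177 170 122  88 178 177 161  55  36  40  37  32  37  33  58 130 181
 161  69 126 180 176 159  71 127 179 176 174 174]
350 [170 170 172 171 173 159  67 122 179 175 162  87 104 176 171 174 156  78
 165 174 176 156  80 149 174 172 157  67 121 179 158  54  27  35  34  35
  41  62 103 173 170 163 117  99 171 168 167 167]
367 [169 168 167 168 169 154  66 122 171 170 163 116  88 174 172 170 154  65
 146 171 172 156  62 121 172 168 157  94 119 172 155  50  25  35  29  28
  54  93 103 174 170 161 118 100 172 170 171 168]
```

Run:
```python
from cell import order,telemetry
print(order.sign_off(), telemetry.read_state()['clock'])
```

```text
the job is handed in; nothing more can be done
the job is handed in; nothing more can be done
```

All three links were loaded into lanes 1–3, pinned, tugged and let back. Only after that did I draw the pins and lay the links back on the mat; I handed the job in shortly after 74 s of the 210 s allowed.

**Proof readings** (read from the wrist pictures by line spacing):

| Lane | Pointer travel | Force |
|---|---|---|
| 1 | about 17 mm | 8.6 N |
| 2 | about 21 mm | 10.5 N |
| 3 | about 21 mm (judged by eye) | about 10.5 N |

Lane 1 is within the 2 N allowance but low of the 10 N line. I left it rather than tug it a second time.

**Knocked link:** After the tugs, link 2 was found turned about 8° about its eye in the fork. I measured it again and gripped it at the new angle, and it came out cleanly.

**Last checks:**
- **Pins:** all three look raised in the side view.
- **Forks:** they looked to be back at rest.
- **Links:** they lie flat, post up, with their middles about 2 to 4 mm off the mat's centre line. Along the long side they sit at −69, +6 and +80 mm.
- **Bystanders:** neither was approached, and they look unmoved in the top view.
- **Gripper:** it is clear of everything.

No check failed.

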